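# Make the chisel safe in its rest

## Task

The large chisel has been left on the bench with its black edge guard half off. Lay it right way up in the empty bench rest, handle towards the end stop, and let go of it there with the guard still half off; then take it by the guard and press the guard fully home against the collar, so that the chisel ends with its butt against the end stop. Leave everything else where it is.

Things in the scene. Friction and masses are not known exactly. Their poses are not given: they have to be found in the camera images.
- chisel: The large wood chisel, loose, lying flat on the bench, about 0.3 kg; 190 mm long with its guard home. Origin: on its underside, at the middle of the handle's length. x runs from the handle's butt to the cutting edge, z up. Handle x -57.5 to +57.5 mm; steel collar x 57.5 to 67.5, 30 mm wide, 24 high; then the steel blade (26 x 5 mm, at z 14) inside the guard. Balances near x = +28 mm.
- handle_mid (a point): Middle of the large chisel's pale wooden handle, a bar 115 mm long (x), 32 mm wide (y), 28 mm high; 14 mm above the chisel's origin, axes as the chisel's. Grasp the handle across y here or up to 10 mm nearer the blade.
- guard_mid (a point): Centre of the black plastic edge guard of the large chisel: a sleeve 65 mm long (x), 36 mm wide (y), 20 mm high, captive on the blade and sliding along it. It lies at chisel x = 100.5 mm + the joint value, y = 0, z = 14 mm above the chisel's underside; axes as the chisel's.
- guard (a joint): How far the guard stands off, in m: 0 = home, its rear edge within 1 mm of the collar; at most 0.024; that much bare blade shows between. Starts at 0.012 to 0.022. Pressing it home takes about 1 N of sliding friction at first and 7 N to get over the detent hump, felt from 11 to 5 mm; over the last 3 mm it snaps home by itself and the detent holds it (about 6 N to pull off).
- rest: The empty bench rest, pale wood, fixed. x: the axis the chisel lies along, from the end stop outwards; z up. Origin on the bench: a chisel laid right home has its origin at rest x = 0, y = 0, z = 30 mm, its butt at the stop (x = -57.5), its guard out past the base board (x -94 to +68, 70 mm wide, 12 mm thick). The other rest is identical and holds the small chisel.
- rest_notch (a point): Middle of the front notch's floor in the empty rest, at rest x = +48, z = 30 mm; a like notch at x = -40. Each cross-piece is 12 mm thick along x, 62 mm wide; the notch is 38 mm wide (3 mm play either side of the handle), flared above, cheek tops at z = 51. Between the two cross-pieces 76 mm is free along x for the fingers.
- rest_stop (a point): Middle of the end stop's face on the empty rest, at rest x = -57.5, z = 44 mm; the stop is 56 mm wide, 16 mm thick, its top at z = 57 mm. The handle's butt goes against it.
- small_chisel: The small chisel, dark handle 95 x 28 x 26 mm, guard home, lying in the other rest. Leave it. Origin on its underside, x towards the blade.
- cup: White paper cup, 74 mm across, 95 mm tall, standing; leave it. Origin under its centre.
- peg_board: Pine board 120 x 100 x 22 mm with an upright dowel 70 mm tall; leave it. Origin under its centre.
- hammer: Claw hammer, 280 mm long, lying at the left; leave it. Origin under its middle.
- pencil: Flat carpenter's pencil, 165 x 14 x 8 mm, lying; leave it. Origin under its middle.
- square: Try square with a dark wooden stock 100 mm and a steel blade 160 mm, lying; leave it. Origin under the stock's middle.
Things that resemble listed ones, but are neither listed nor needed, are in the scene too. Leave any orange look-alike of the chisel alone. What is shaped like the rest but red is not meant.

How it is judged:
By the outcome, as a careful person would: the job done as asked, in the order asked, and still so for the second after the job is handed in, with the robot touching nothing.
It also fails if it takes over 42 s, if anything falls off the work surface, if the arm or the gripper's body presses on something with over 40 N, if the wrist force passes 120 N, or if a joint passes its speed limit or range.

## Robot

A 6-joint arm with a two-finger parallel gripper is mounted at the origin on the work surface. World frame = base frame: x ahead of the robot, y to its left, z up, the work surface at z = 0. Lengths are in mm, angles in rad, forces in N, time in s.
With the tool pointing down it reaches from about 400 to 925 mm from the base axis. Payload 12.5 kg.
Tool frame: the origin (TCP) lies midway between the tips of the shut fingers; the grasp point (between the pads) lies 19 mm behind it; z points along the fingers, y is the direction in which the jaws open and shut (so a half turn about z gives the same grasp; the last joint's range is limited). The gripper opens to 95 mm and grips with 3 to 60 N. Pads are 20 mm wide; open, the fingers measure 119 mm over their backs; the gripper's body (75 mm by 180 mm) begins 59 mm behind the grasp point.
Start: joints at [1.209, 0.491, 1.559, -0, 1.092, -0.106], TCP at [158.119, 604.686, 214.661] pointing down, gripper open.
Joint ranges: [-3.1, 3.1], [-0.84, 2.19], [0.05, 2.79], [-1.13, 4.28], [0.06, 2.93], [-2.69, 2.69]. Speed limits (rad/s): [2.22, 2.22, 2.79, 3.14, 3.14, 3.14].

## Interface

Orientations are given as [roll, pitch, yaw] about the fixed x, y, z axes, in that order (R = Rz(yaw) Ry(pitch) Rx(roll)).
In Python, from cell import env, eyes, job_done, boxes_of, regions_of gives the robot as it stands.
- The arm moves only by the tool send_rows, never from a script. Its argument "plan" is text: rows parted by semicolons, each of 5 numbers parted by spaces: the shift along the tool's x, y, z in mm, then the turn about the tool's z in rad, then the finger opening in mm, from 0 to 95.1. In form: x y z roll gripper; .... A call has 1 to 8 rows; each row shifts and turns the pose as measured when the row begins, along the tool's axes as they then stand; what a row does not reach is not made up. A row lasts 1/10 s, in which the tool goes at most 50 mm and 8.59 degrees, less where a joint would pass 70% of its speed; a pose out of reach is approached as far as the arm can. A call with a gripper value outside its range is refused whole. The fingers move at their own pace and stop on an object; the grip force is fixed at half the most. Time passes only in rows, so rows that do not move let the fingers close. It gives the time, the measured TCP pose, the force and the opening at its end, in the units of the state.
- env.state(): the state, without advancing time (a new reading comes with each control period).
- eyes.read_camera(name): name is "scene" or "top"; returns a dict with "image" (420x560x3 uint8, red, green, blue), "vertical_fov" (degrees; the focal length in pixels is half the picture's height over the tangent of half this angle, whatever the lens; pixels are square), "cx", "cy" (the principal point, pixels), "k1" (the pictures are not rectified: a ray, as slopes to the right and down, at radius r is drawn at 1 + k1 r^2 times it, then the intrinsics apply), "extrinsics" (4x4, takes a point from camera to world coordinates). Camera axes: x right, y up, looking along -z (the intrinsics and any distortion apply to the point x, -y, -z); pixel columns grow to the right and rows downward; lengths in mm; the calibration is good to about 2 mm. A picture is of the moment at which its call begins. There is no depth.
- job_done(): hands the job in, once; it reports no verdict.
Trained networks look in a picture, given as the dict that the camera call returned (one of the last four; its "shot" number tells which), for a name from the list of things; names that differ only in an ending like _2 or _b are one class to them, and where a whole thing is asked for, a point or a joint stands for the part that bears it (a point fixed in the world has none). Each returns a list of dicts, best first, with "confidence" (0 to 1); they miss things now and then, are a little off and sometimes report something else, mostly with a low value. They report only what shows in the picture. A call takes as long as a camera call. They do not tell look-alikes from the thing itself.
- boxes_of(target, picture): "bbox" ([left, top, width, height] in pixels, round what is visible of it).
- regions_of(target, picture): "pixels" (420x560 bool, what is visible of it) and "bbox" ([left, top, width, height] in pixels, round what is visible of it).
The state is a dict: "t": time; "joints": joint angles; "qvel": joint speeds; "tau": joint torques, N m; "eef_pos": TCP position; "tcp_rot": TCP orientation; "ft_force": force on the tool from outside, world axes, zero at the start; "moment": the same for the moment, N m; "opening": opening from 0.0 (shut) to 1.0 (fully open).
Only numpy, scipy, OpenCV 4.12 (cv2) and the standard library are available. Lean on these libraries where they do the work, as an engineer would, in place of code of your own. Each camera call takes 0.05 s, during which the arm holds its last target.

## Working session

There is one attempt and no reset: what is moved stays moved. The work goes in short steps, Python scripts to look and compute and a tool call to move; the robot and the scene stay as the last step left them, time stands still between calls to the robot, and variables do not carry over. Pictures are saved under pics/ and viewed, and the job is handed in when it is done.

Besides the shell and the picture viewer there is one more tool, called after ">>>" in YAML: its name, and indented under it one key for each argument. send_rows: Moves the arm, as the interface text tells. Its arguments: {"type":"object","properties":{"plan":{"type":"string"}},"required":["plan"]}

```bash
ls; mkdir -p pics
python3 - <<'E'
from cell import env, eyes, job_done, boxes_of, regions_of
import cv2, numpy as np
print(env.state())
for n in ("scene","top"):
    p=eyes.read_camera(n)
    cv2.imwrite(f"pics/{n}0.png",p["image"][:,:,::-1])
    print(n,{k:v for k,v in p.items() if k!="image"})
    for t in ("chisel","handle_mid","guard_mid","rest","small_chisel"):
        print(t,[(np.round(b["bbox"]).tolist(),round(b["confidence"],2)) for b in boxes_of(t,p)])
E
```

```text
pics
{'t': 0.0, 'joints': array([ 1.20940315e+00,  4.91530990e-01,  1.55944854e+00, -3.14142459e-06,
        1.09168549e+00, -1.05605870e-01]), 'qvel': array([ 0.00077305, -0.00019031, -0.00067416, -0.00045152,  0.00033337,
       -0.00135938]), 'tau': array([-2.04835334e-03, -6.12648869e+01, -2.58169073e+01,  6.91555697e-02,
        4.84182313e-02, -1.11619686e-04]), 'eef_pos': array([158.02636634, 604.44389494, 214.07980809]), 'tcp_rot': array([-3.14052597e+00, -1.10267307e-04,  2.88580674e+00]), 'ft_force': array([-0.36935332, -0.17673236,  0.50454328]), 'moment': array([ 0.03669   , -0.02585877, -0.00451323]), 'opening': 0.9982416701485154}
scene {'vertical_fov': 48.223193380263425, 'cx': 290.8763314051204, 'cy': 207.47170807562978, 'k1': -0.1053332678455907, 'extrinsics': array([[-7.28269579e-01, -5.84646711e-01,  3.57507544e-01,
         1.00969148e+03],
       [ 6.85264755e-01, -6.25834415e-01,  3.72482886e-01,
         5.21985780e+02],
       [ 5.96963088e-03,  5.16255274e-01,  8.56413951e-01,
         1.33651179e+03],
       [ 0.00000000e+00,  0.00000000e+00,  0.00000000e+00
[... 716 characters left out ...]
9651846e-01, -2.60212741e-02,  4.36814100e-03,
        -2.03391333e+01],
       [ 8.64592864e-04,  1.33158286e-01,  9.91094407e-01,
         1.58433362e+03],
       [ 0.00000000e+00,  0.00000000e+00,  0.00000000e+00,
         1.00000000e+00]]), 'shot': 2}
chisel [([148.0, 251.0, 61.0, 37.0], 0.9), ([204.0, 168.0, 28.0, 69.0], 0.73), ([372.0, 194.0, 22.0, 45.0], 0.67), ([421.0, 134.0, 31.0, 58.0], 0.61)]
handle_mid [([206.0, 164.0, 29.0, 71.0], 0.77)]
guard_mid [([182.0, 270.0, 25.0, 18.0], 0.67), ([220.0, 169.0, 14.0, 23.0], 0.59)]
rest [([286.0, 208.0, 33.0, 58.0], 0.64), ([364.0, 287.0, 43.0, 58.0], 0.56)]
small_chisel [([372.0, 192.0, 20.0, 48.0], 0.94), ([220.0, 164.0, 16.0, 26.0], 0.4)]
```

Run:
```python
import cv2
for n in ("scene","top"):
    im=cv2.imread(f"pics/{n}0.png"); cv2.imwrite(f"pics/{n}0b.png",cv2.resize(im,(800,600),interpolation=cv2.INTER_CUBIC))
```

```text
(no output)
```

View pics/scene0b.png

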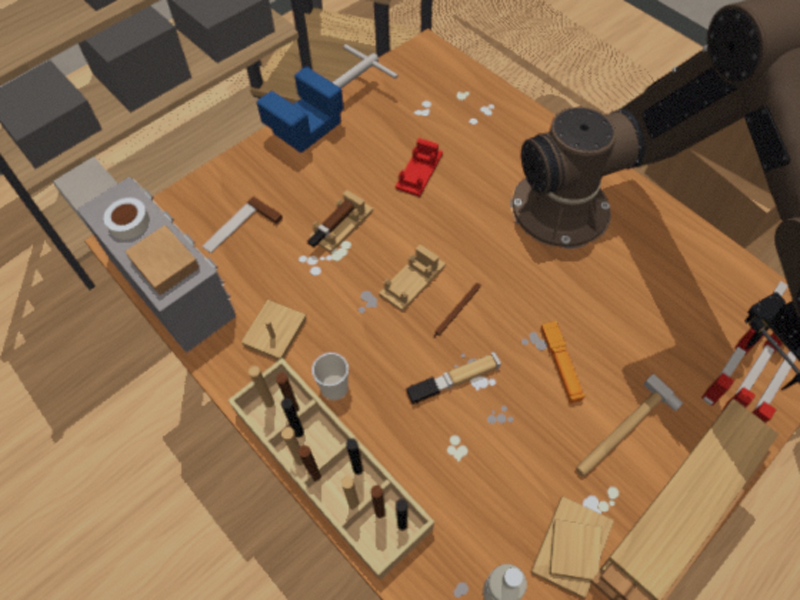

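View pics/top0b.png

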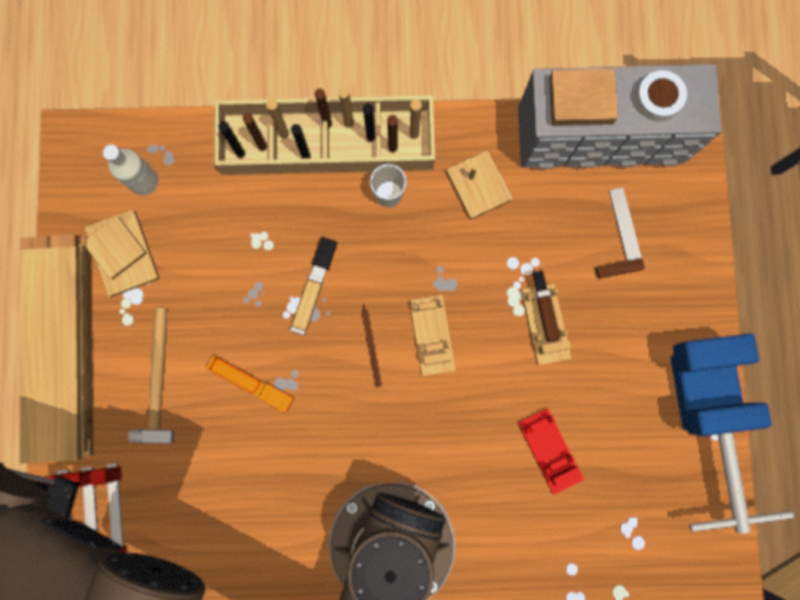

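The scene picture shows the pale-handled chisel with black guard at about (455,378 of 800x600); top picture at (315,285). The orange look-alike is at (560,360)/(250,382), the small chisel in the other rest at (545,315 top), the empty pale rest at (432,335 top), and the red one at (550,450 top). Enlarging the candidates next.

```bash
cat > h.py <<'E'
import numpy as np, cv2
from scipy.spatial.transform import Rotation as R
def K(p):
    f=p["image"].shape[0]/2/np.tan(np.radians(p["vertical_fov"])/2)
    return f
def proj(p,P):
    P=np.atleast_2d(P).astype(float); E=p["extrinsics"]
    c=(P-E[:3,3])@E[:3,:3]
    s=np.c_[c[:,0]/-c[:,2],-c[:,1]/-c[:,2]]
    s=s*(1+p["k1"]*(s**2).sum(1,keepdims=True))
    return s*K(p)+[p["cx"],p["cy"]]
def ray(p,uv):
    d=(np.asarray(uv,float)-[p["cx"],p["cy"]])/K(p); s=d.copy()
    for _ in range(30): s=d/(1+p["k1"]*(s**2).sum())
    E=p["extrinsics"]; v=E[:3,:3]@np.array([s[0],-s[1],-1.]); return E[:3,3],v/np.linalg.norm(v)
def atz(p,uv,z):
    o,v=ray(p,uv); return o+v*(z-o[2])/v[2]
def tri(p1,u1,p2,u2):
    (a,v),(b,w)=ray(p1,u1),ray(p2,u2)
    s=np.linalg.lstsq(np.c_[v,-w],b-a,rcond=None)[0]
    A=a+v*s[0];B=b+w*s[1]; return (A+B)/2,np.linalg.norm(A-B)
E
python3 - <<'E'
import cv2,numpy as np
s=cv2.imread("pics/scene0.png");t=cv2.imread("pics/top0.png")
def crop(im,x,y,w,h,o,W=400,H=300):
    return cv2.resize(im[y:y+h,x:x+w],(W,H),interpolation=cv2.INTER_CUBIC)
a=crop(s,275,230,90,68,0);b=crop(t,180,155,90,68,0)
c=crop(s,250,160,90,68,0);d=crop(t,270,200,90,68,0)
cv2.imwrite("pics/crops0.png",np.vstack([np.hstack([a,b]),np.hstack([c,d])]))
E
```

```text
(no output)
```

View pics/crops0.png

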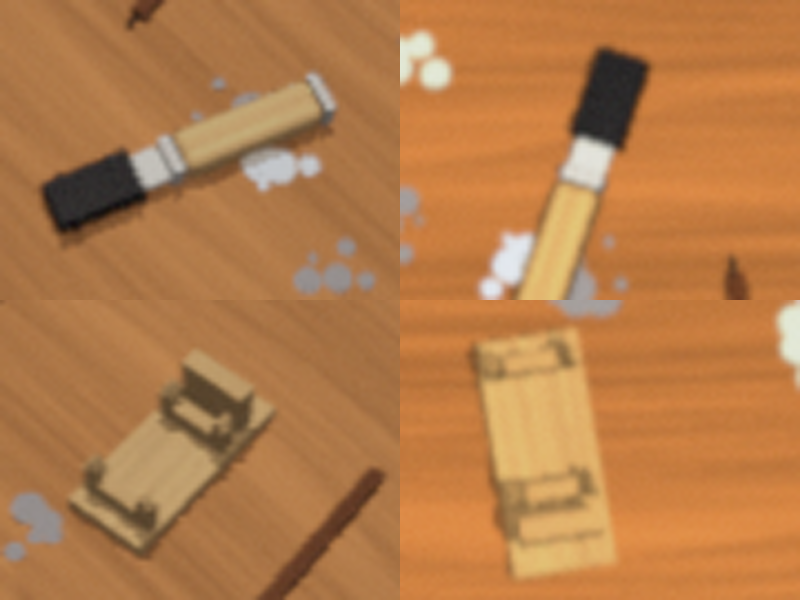

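Run:
```python
from cell import env, eyes, boxes_of, regions_of
from h import *
import pickle
ps={};ms={}
for n in ("scene","top"):
    p=eyes.read_camera(n); ps[n]=p
    im=p["image"].copy()
    for t in ("chisel","guard_mid","rest","small_chisel"):
        ms[n,t]=regions_of(t,p)
        print(n,t,[(np.round(b["bbox"]).tolist(),round(b["confidence"],2),int(b["pixels"].sum())) for b in ms[n,t]])
pickle.dump((ps,ms),open("d0.pkl","wb"))
```

```text
scene chisel [([284.0, 246.0, 68.0, 35.0], 0.95, 778), ([379.0, 223.0, 29.0, 58.0], 0.91, 668)]
scene guard_mid [([380.0, 225.0, 13.0, 19.0], 0.65, 236), ([284.0, 266.0, 24.0, 18.0], 0.59, 251), ([308.0, 200.0, 23.0, 38.0], 0.4, 203)]
scene rest [([277.0, 94.0, 29.0, 42.0], 0.98, 721), ([265.0, 170.0, 44.0, 46.0], 0.58, 965)]
scene small_chisel [([217.0, 139.0, 31.0, 36.0], 0.85, 385), ([284.0, 246.0, 67.0, 34.0], 0.63, 732)]
top chisel [([145.0, 249.0, 63.0, 38.0], 0.66, 792), ([204.0, 168.0, 31.0, 67.0], 0.58, 800)]
top guard_mid [([181.0, 269.0, 25.0, 19.0], 0.73, 282), ([216.0, 168.0, 17.0, 21.0], 0.57, 255), ([201.0, 164.0, 30.0, 71.0], 0.34, 815)]
top rest [([366.0, 286.0, 43.0, 60.0], 0.8, 1367), ([287.0, 206.0, 29.0, 58.0], 0.68, 1306)]
top small_chisel [([374.0, 192.0, 19.0, 49.0], 0.88, 441), ([288.0, 205.0, 34.0, 59.0], 0.21, 1257)]
```

```bash
cat > fit.py <<'E'
from h import *
from scipy.optimize import minimize
def box(x0,x1,y0,y1,z0,z1):
    return np.array([[x,y,z] for x in(x0,x1) for y in(y0,y1) for z in(z0,z1)],float)
def chisel_boxes(g): return [box(-57.5,57.5,-16,16,0,28),box(57.5,67.5,-15,15,0,24),box(67.5,100,-13,13,11.5,16.5),box(68+g,133+g,-18,18,4,24)]
def rest_boxes():
    b=[box(-94,68,-35,35,0,12),box(-73.5,-57.5,-28,28,0,57)]
    for x in(-40,48): b+=[box(x-6,x+6,-31,31,0,30),box(x-6,x+6,-31,-22,30,51),box(x-6,x+6,22,31,30,51)]
    return b
def place(B,x,y,z,yaw):
    M=R.from_euler("z",yaw).as_matrix(); return [b@M.T+[x,y,z] for b in B]
S=4
def sil(p,B):
    m=np.zeros((420*S,560*S),np.uint8)
    for b in B:
        h=cv2.convexHull(((proj(p,b)+.5)*S*16).astype(np.int32)) 
        cv2.fillConvexPoly(m,h,255,cv2.LINE_8,4)
    return m
def soft(p,B,win):
    x,y,w,h=win
    m=sil(p,B)[y*S:(y+h)*S,x*S:(x+w)*S]
    return cv2.resize(m,(w,h),interpolation=cv2.INTER_AREA)/255.
def wire(p,Bs,im,k,x,y,col=(255,0,255)):
    for b in Bs:
        q=((proj(p,b)+.5-[x,y])*k).astype(int)
        for i in range(8):
            for j in range(i):
                if bin(i^j).count("1")==1: cv2.line(im,tuple(map(int,q[i])),tuple(map(int,q[j])),col,1,cv2.LINE_AA)
    return im
def cropk(p,x,y,w,h,k): return cv2.resize(np.ascontiguousarray(p["image"][y:y+h,x:x+w,::-1]),(w*k,h*k),interpolation=cv2.INTER_CUBIC)
E
cat > f0.py <<'E'
from fit import *
import pickle
ps,ms=pickle.load(open("d0.pkl","rb"))
pick={"scene":(ms["scene","chisel"][0],ms["scene","rest"][1]),"top":(ms["top","chisel"][1],ms["top","rest"][1])}
W={"scene":[(265,230,105,70),(250,155,75,75)],"top":[(190,150,60,100),(270,190,65,90)]}
def cost(v,kind):
    c=0
    for n in ps:
        B=place(chisel_boxes(v[4]) if kind==0 else rest_boxes(),*v[:4]); w=W[n][kind]; x,y,ww,h=w
        m=pick[n][kind]["pixels"][y:y+h,x:x+ww].astype(float)
        s=soft(ps[n],B,w); c+=1-np.minimum(s,m).sum()/np.maximum(s,m).sum()
    return c
def cen(n,k): 
    yy,xx=np.nonzero(pick[n][k]["pixels"]); return xx.mean(),yy.mean()
for k in(0,1):
    P,e=tri(ps["scene"],cen("scene",k),ps["top"],cen("top",k)); print("tri centroid",P.round(1),round(e,1))
    best=None
    for yaw in (-.5,-.25,0,.25) if k==0 else (-.1,.1,.3):
        v0=[P[0]-28*(k==0)+13*k,P[1],0,yaw]+([16] if k==0 else [])
        sx=np.array([[0]*len(v0)]+[list(r) for r in np.diag([15,15,10,.2]+([6] if k==0 else []))])+v0
        r=minimize(cost,v0,(k,),method="Nelder-Mead",options=dict(initial_simplex=sx,maxiter=400,xatol=.05,fatol=1e-4))
        if best is None or r.fun<best.fun: best=r
    print(k,best.x.round(3),round(best.fun,3))
    np.save(f"fit{k}.npy",best.x)
rows=[]
for n in ps:
    r=[]
    for k,w in((0,W[n][0]),(1,W[n][1])):
        x,y,ww,h=w; v=np.load(f"fit{k}.npy"); s=min(400//ww,300//h)
        im=cropk(ps[n],x,y,ww,h,s)
        wire(ps[n],place(chisel_boxes(v[4]) if k==0 else rest_boxes(),*v[:4]),im,s,x,y)
        c=np.zeros((300,400,3),np.uint8); c[:im.shape[0],:im.shape[1]]=im; r.append(c)
    rows.append(np.hstack(r))
cv2.imwrite("pics/fit0.png",np.vstack(rows))
E
python3 f0.py
```

```text
tri centroid [542.9 150.4  15.5] 4.6
0 [ 4.96673e+02  1.66615e+02  5.69300e+00 -3.33000e-01  1.74340e+01] 0.238
tri centroid [429.7 -95.4  14.6] 3.8
1 [ 4.42484e+02 -9.26900e+01  8.73100e+00  1.25000e-01] 0.135
```

View pics/fit0.png

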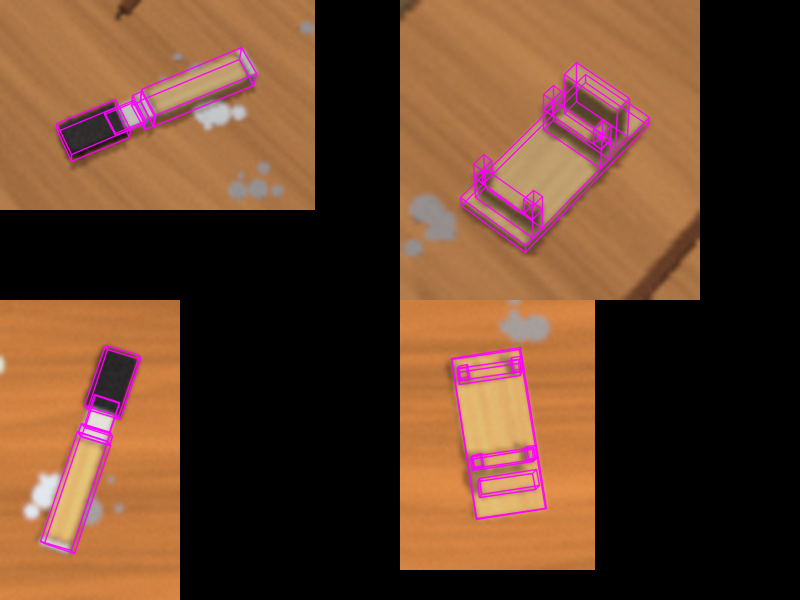

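```bash
cat > efit.py <<'E'
from fit import *
FACES=[([0,1,3,2],(-1,0,0)),([4,5,7,6],(1,0,0)),([0,1,5,4],(0,-1,0)),([2,3,7,6],(0,1,0)),([1,3,7,5],(0,0,1))]
def edges(p,B,yaw):
    """visible edges of each box (hull of visible faces)"""
    M=R.from_euler("z",yaw).as_matrix(); C=p["extrinsics"][:3,3]; out=[]
    for b in B:
        s=set()
        for idx,nn in FACES:
            if (M@nn)@(C-b[idx[0]])>0:
                for i in range(4): s.add(tuple(sorted((idx[i],idx[(i+1)%4]))))
        out+=[(b[i],b[j]) for i,j in s]
    return out
def gradimg(p,sig=0.8):
    im=cv2.GaussianBlur(p["image"].astype(np.float32),(0,0),sig)
    gx=cv2.Scharr(im,cv2.CV_32F,1,0)/32; gy=cv2.Scharr(im,cv2.CV_32F,0,1)/32
    return gx,gy
def score(p,G,E,off=(0,0)):
    pts=[];ns=[];ws=[]
    for a,b in E:
        n=max(4,int(np.linalg.norm(b-a)/2)); t=np.linspace(0.04,.96,n)[:,None]
        q=proj(p,a+(b-a)*t)+off
        d=q[-1]-q[0]; L=np.linalg.norm(d)
        if L<1: continue
        pts.append(q); ns.append(np.repeat([[-d[1]/L,d[0]/L]],n,0)); ws.append(np.full(n,L/n))
    q=np.vstack(pts).astype(np.float32); nn=np.vstack(ns); w=np.hstack(ws)
    gx=cv2.remap(G[0],q[:,0].copy(),q[:,1].copy(),cv2.INTER_LINEAR).reshape(-1,3); gy=cv2.remap(G[1],q[:,0].copy(),q[:,1].copy(),cv2.INTER_LINEAR).reshape(-1,3)
    g=np.abs(gx*nn[:,:1]+gy*nn[:,1:]).sum(1)
    return (w*np.minimum(g,60)).sum()/w.sum()
def efit(ps,names,Bf,v0,free,sigs=(2,1.2,.7)):
    v=np.array(v0,float); stepd=np.array([6,6,5,.05,4.])[:len(v)]
    for sg in sigs:
        G={n:gradimg(ps[n],sg) for n in names}
        def c(u):
            w=v.copy(); w[free]=u
            return -sum(score(ps[n],G[n],edges(ps[n],place(Bf(w),*w[:4]),w[3])) for n in names)
        u0=v[free]; st=stepd[free]*sg/1.5
        r=minimize(c,u0,method="Nelder-Mead",options=dict(initial_simplex=np.vstack([u0,u0+np.diag(st)]),maxiter=500,xatol=.02,fatol=1e-4))
        v[free]=r.x
    return v,-r.fun
E
cat > f1.py <<'E'
from efit import *
import pickle
ps,ms=pickle.load(open("d0.pkl","rb"))
cb=lambda v:[b for i,b in enumerate(chisel_boxes(v[4])) if i!=2]; rb=lambda v:rest_boxes()
for k,Bf in((0,cb),(1,rb)):
    v0=np.load(f"fit{k}.npy")
    fz=[0,1,2,3]+([4] if k==0 else [])
    v,s=efit(ps,["scene","top"],Bf,v0,fz); print(k,"free z",v.round(3),round(s,1))
    v0=v.copy(); v0[2]=0; f2=[i for i in fz if i!=2]
    for names in (["scene","top"],["scene"],["top"]):
        w,s=efit(ps,names,Bf,v0,f2,(1.2,.7)); print(k,names,w.round(3),round(s,1))
        if len(names)==2: np.save(f"ef{k}.npy",w)
W={"scene":[(265,230,105,70),(250,155,75,75)],"top":[(190,150,60,100),(270,190,65,90)]}
rows=[]
for n in ps:
    r=[]
    for k,w in((0,W[n][0]),(1,W[n][1])):
        x,y,ww,h=w; v=np.load(f"ef{k}.npy"); s=min(400//ww,300//h)
        im=cropk(ps[n],x,y,ww,h,s)
        wire(ps[n],place(chisel_boxes(v[4]) if k==0 else rest_boxes(),*v[:4]),im,s,x,y)
        c=np.zeros((300,400,3),np.uint8); c[:im.shape[0],:im.shape[1]]=im; r.append(c)
    rows.append(np.hstack(r))
cv2.imwrite("pics/fit1.png",np.vstack(rows))
E
python3 f1.py
```

```text
0 free z [ 4.96891e+02  1.70410e+02  8.17900e+00 -3.62000e-01  1.97020e+01] 86.8
0 ['scene', 'top'] [ 4.95221e+02  1.68183e+02  0.00000e+00 -3.28000e-01  2.03610e+01] 85.4
0 ['scene'] [ 4.94327e+02  1.67518e+02  0.00000e+00 -3.20000e-01  2.19600e+01] 41.5
0 ['top'] [ 4.97222e+02  1.72338e+02  0.00000e+00 -3.67000e-01  1.91900e+01] 47.9
1 free z [ 4.41784e+02 -9.37330e+01  9.53200e+00  1.33000e-01] 57.8
1 ['scene', 'top'] [ 4.41548e+02 -9.42350e+01  0.00000e+00  1.35000e-01] 55.3
1 ['scene'] [ 4.49046e+02 -9.31230e+01  0.00000e+00  1.37000e-01] 29.0
1 ['top'] [ 4.42555e+02 -9.39060e+01  0.00000e+00  1.32000e-01] 28.4
```

View pics/fit1.png

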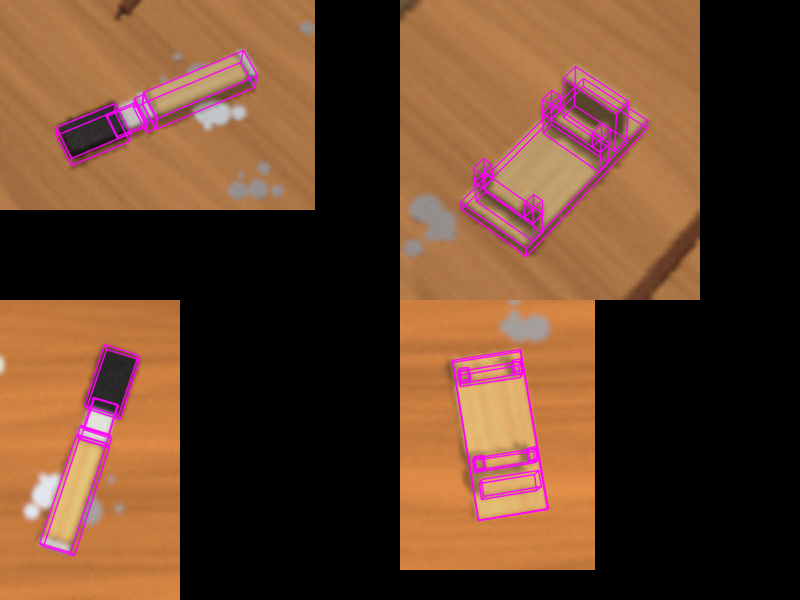

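The edge fits agree across views (both items carry the same ~9 mm apparent height offset, so the cameras disagree slightly; the top-view xy is the steadier one). The pale chisel is at top (218,200 px), and the empty pale rest at top (302,235 px). The orange bar and red rest are ruled out by colour. Moving above the handle.

>>> send_rows:
  plan: "-37 -28 0 0 95; -37 -28 0 0 95; -37 -28 0 0 95; -37 -28 0 0 95; -37 -28 0 0 95; -37 -28 0 0 95; -37 -28 0 0 95; -37 -28 0 0 95"

```text
t: 1.9
eef_pos: [392.7, 307.0, 214.3]
tcp_rot: [3.139, 0.001, 2.895]
ft_force: [0.2, 0.0, 0.3]
opening: 0.999
```

>>> send_rows:
  plan: "-35 -26 20 0 95; -35 -26 20 0 95; -35 -27 20 0 95; -35 -27 20 0 95; 0 0 0 0.1 95; 0 0 0 0 95"

```text
t: 2.5
eef_pos: [510.5, 160.0, 133.0]
tcp_rot: [3.135, 0.005, 2.787]
ft_force: [-0.4, 0.5, -0.4]
opening: 0.997
```

```bash
cat > look.py <<'E'
import sys
from cell import env, eyes, boxes_of, regions_of
from efit import *
import pickle
def shots(tag):
    ps={n:eyes.read_camera(n) for n in("scene","top")}
    pickle.dump(ps,open(tag+".pkl","wb")); return ps
E
python3 - <<'E'
from look import *
ps=shots("d1"); s=env.state(); print(s["eef_pos"],s["tcp_rot"],s["t"])
W={"scene":(255,150,120,150),"top":(190,100,130,150)}
v=np.load("ef0.npy")
o=[]
for n in ps:
    x,y,w,h=W[n]; im=cropk(ps[n],x,y,w,h,3); 
    q=(proj(ps[n],s["eef_pos"])[0]-[x,y])*3; cv2.circle(im,tuple(map(int,q)),3,(0,255,0),1); o.append(cv2.copyMakeBorder(im,0,450-im.shape[0],0,400-im.shape[1],cv2.BORDER_CONSTANT))
cv2.imwrite("pics/l1.png",np.hstack(o))
E
```

```text
[510.07788769 160.97157805 133.51069612] [3.13419498 0.00574792 2.79239289] 2.6
```

View pics/l1.png

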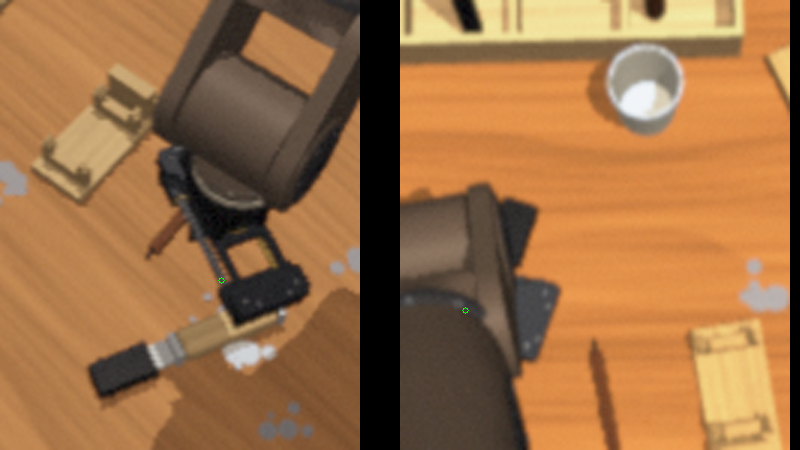

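The scene picture shows the gripper body (crop 175,165 to 262,290) straddling the handle; the top view is hidden by the arm. The jaws centre the chisel laterally, so I'll go down now.

>>> send_rows:
  plan: "10 4 40 0 95; 0 0 30 0 95; 0 0 30 0 95; 0 0 15 0 95; 0 0 0 0 95"

```text
t: 3.1
eef_pos: [503.2, 174.1, 18.9]
tcp_rot: [3.13, 0.013, 2.811]
ft_force: [0.2, -0.4, 0.5]
opening: 1.001
```

Run:
```python
from look import *
ps=shots("d2"); s=env.state(); print(s["eef_pos"],s["tcp_rot"],s["t"],s["ft_force"])
p=ps["scene"]; im=cropk(p,250,190,130,110,6)
v=np.load("ef0.npy"); cv2.imwrite("pics/l2.png",im)
```

```text
[504.02834764 173.98995495  20.5460925 ] [3.12842159 0.01544187 2.81024239] 3.2 [-0.58152155 -0.30333021  0.09352881]
```

View pics/l2.png

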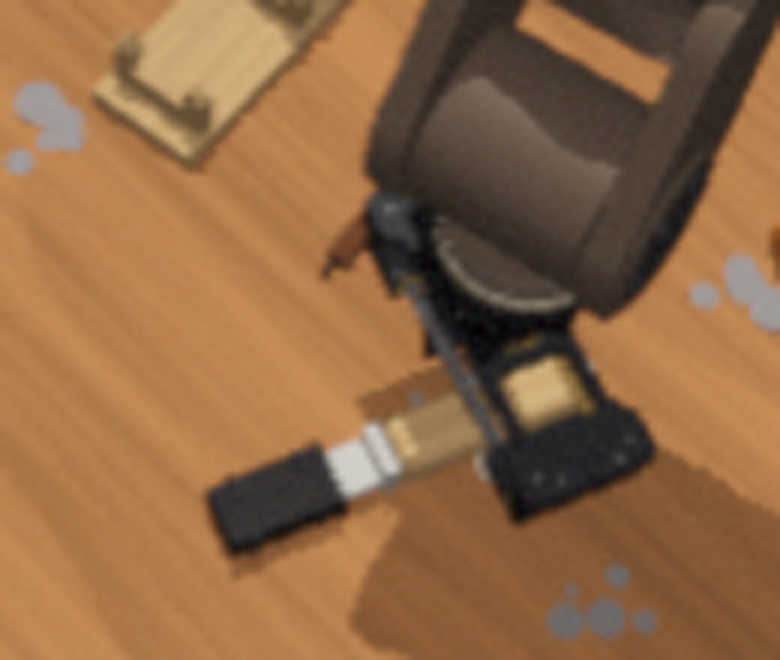

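The view shows the gripper over the handle's middle, with the guard (crop 280,495) free of it and a bare-blade gap still visible. The lateral trim, last descent and closing come next.

>>> send_rows:
  plan: "0 -6 8 0.02 95; 0 0 7 0 95; 0 0 0 0 95"

```text
t: 3.5
eef_pos: [503.3, 168.9, 7.3]
tcp_rot: [3.125, 0.019, 2.791]
ft_force: [0.7, -0.9, -0.8]
opening: 1.0
```

>>> send_rows:
  plan: "0 0 4 0 95; 0 0 0 0 20; 0 0 0 0 20; 0 0 0 0 20; 0 0 0 0 20; 0 0 0 0 20"

```text
t: 4.1
eef_pos: [504.0, 168.8, 3.7]
tcp_rot: [3.125, 0.021, 2.791]
ft_force: [0.1, 0.2, 0.4]
opening: 0.637
```

>>> send_rows:
  plan: "0 0 0 0 20; 0 0 0 0 20; 0 0 0 0 20; 0 0 0 0 20; 0 0 0 0 20"

```text
t: 4.6
eef_pos: [503.9, 168.8, 3.8]
tcp_rot: [3.125, 0.02, 2.791]
ft_force: [-0.4, -0.1, 0.9]
opening: 0.336
```

>>> send_rows:
  plan: "0 0 0 0 20; 0 0 -20 0 20; 0 0 -40 0 20; 0 0 -40 0 20; 0 0 0 0 20"

```text
t: 5.1
eef_pos: [500.3, 167.7, 105.1]
tcp_rot: [3.128, 0.016, 2.791]
ft_force: [0.0, -1.1, -1.9]
opening: 0.337
```

Run:
```python
from look import *
ps=shots("d3"); s=env.state(); print(s["eef_pos"],s["tcp_rot"],s["t"],s["ft_force"],s["opening"],s["moment"])
p=ps["scene"]; im=cropk(p,250,170,130,110,6)
cv2.imwrite("pics/l3.png",im)
```

```text
[498.70884266 167.30075992 101.57031262] [3.13023556 0.0115506  2.79057092] 5.2 [ 0.113352   -0.59408852 -3.32710708] 0.3392531449092604 [0.00188088 0.09113067 0.00958051]
```

View pics/l3.png

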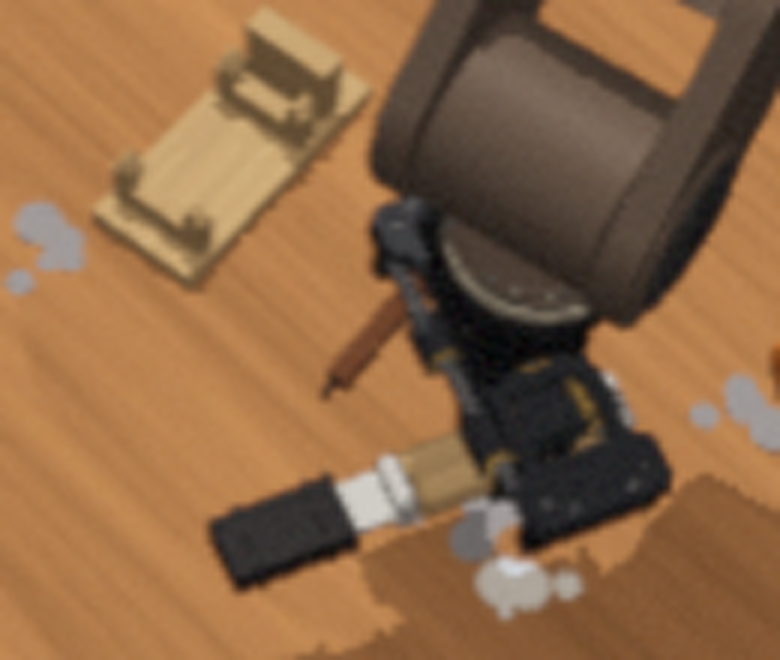

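The chisel is held (opening 32 mm, weight about 3.3 N), level, with the guard still standing off. Moving over the rest.

>>> send_rows:
  plan: "-8 -43 0 0 20; -8 -43 0 0 20; -8 -43 0 0 20; -8 -43 0 0 20; -8 -43 0 0 20; -7 -40 0 0 20; 0 0 0 0 20; 0 0 0 0 20"

```text
t: 6.0
eef_pos: [449.1, -96.0, 87.7]
tcp_rot: [3.132, -0.005, 2.793]
ft_force: [-0.2, 1.1, -2.3]
opening: 0.336
```

>>> send_rows:
  plan: "0 0 0 -0.12 20; 0 0 0 -0.12 20; 0 0 0 -0.12 20; 0 0 0 -0.11 20; 0 0 0 0 20; 0 0 0 0 20"

```text
t: 6.6
eef_pos: [447.4, -90.2, 82.7]
tcp_rot: [3.126, -0.009, -3.0]
ft_force: [-0.3, -0.0, -2.0]
opening: 0.333
```

Run:
```python
from look import *
ps=shots("d4"); s=env.state(); print(s["eef_pos"],s["tcp_rot"],s["t"],s["ft_force"],s["opening"],s["moment"])
o=[]
W={"scene":(225,110,100,110),"top":(255,150,100,110)}
for n in ps:
    x,y,w,h=W[n]; o.append(cropk(ps[n],x,y,w,h,4))
cv2.imwrite("pics/l4.png",np.hstack(o))
```

```text
[447.45068642 -90.43402738  82.84818126] [ 3.12608045 -0.00835486 -3.00000787] 6.7 [ 0.41332319  0.43333655 -3.13636893] 0.3371264875534351 [-0.03028162  0.05145058  0.02649891]
```

View pics/l4.png

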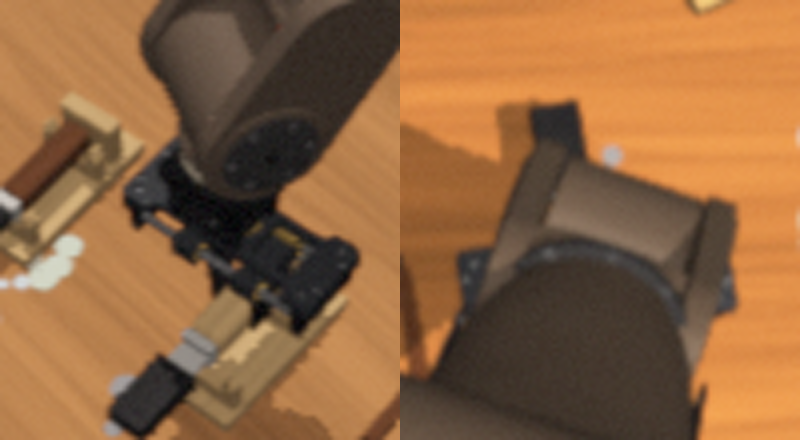

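```bash
cat > f4.py <<'E'
from efit import *
import pickle
ps=pickle.load(open("d4.pkl","rb")); ps0,_=pickle.load(open("d0.pkl","rb"))
tcp=np.array([447.4,-90.4,82.8]); yaw=np.pi-3.0; u=np.array([np.cos(yaw),np.sin(yaw),0]); n_=np.array([-u[1],u[0],0])
z=tcp[2]-3.8
gb=lambda v:[box(35,57.5,-16,16,0,28)[4:] .repeat(1,0)] 
def B(v): return [chisel_boxes(v[4])[1],chisel_boxes(v[4])[3]]
def Bt(v): return [chisel_boxes(v[4])[3]]
for gx in(7,):
    o=tcp-u*gx; v0=[o[0],o[1],z,yaw,19.5]
    for fr in ([0,1,4],[0,1,3,4],[0,1,2,3,4]):
        v,s=efit(ps,["scene"],B,v0,fr); d=v[:3]-tcp
        print("scene",fr,v.round(3),round(s,1),"grasp x",round(-d@u,2),"lateral",round(d@n_,2),"tip",round((v[0]-tcp[0])*u[0]+(v[1]-tcp[1])*u[1]+133+v[4],1))
    for fr in ([0,1],[0,1,3]):
        v,s=efit(ps,["top"],Bt,v0,fr); d=v[:3]-tcp
        print("top",fr,v.round(3),round(s,1),"tip-tcp",round(d@u+133+v[4],2),"lateral at guard",round((d+np.array([np.cos(v[3]),np.sin(v[3]),0])*115)@n_,2))
    v,s=efit(ps,["scene","top"],B,v0,[0,1,2,3,4]); d=v[:3]-tcp
    print("both",v.round(3),round(-d@u,2),round(d@n_,2))
x,y,w,h=225,110,100,110; v,_=efit(ps,["scene"],B,v0,[0,1,4])
im=cropk(ps["scene"],x,y,w,h,4); wire(ps["scene"],place(B(v),*v[:4]),im,4,x,y)
r=np.load("ef1.npy"); r[:2]=[442.3,-93.9]; wire(ps["scene"],place(rest_boxes(),r[0],r[1],0,.133),im,4,x,y,(0,255,0))
x,y=255,150; im2=cropk(ps["top"],x,y,w,h,4); wire(ps["top"],place(B(v0),*v0[:4]),im2,4,x,y)
cv2.imwrite("pics/f4.png",np.hstack([im,im2]))
E
python3 f4.py
```

```text
scene [0, 1, 4] [ 4.65699e+02 -8.50120e+01  7.90000e+01  1.42000e-01 -4.16400e+00] 46.5 grasp x -18.88 lateral 2.75 tip 147.7
scene [0, 1, 3, 4] [ 4.66341e+02 -8.79240e+01  7.90000e+01  1.68000e-01 -4.45200e+00] 46.5 grasp x -19.1 lateral -0.22 tip 147.6
scene [0, 1, 2, 3, 4] [ 4.65534e+02 -8.78070e+01  7.76420e+01  1.60000e-01 -4.14700e+00] 46.6 grasp x -18.32 lateral 0.01 tip 147.2
top [0, 1] [ 4.42794e+02 -8.86650e+01  7.90000e+01  1.42000e-01  1.95000e+01] 29.5 tip-tcp 148.18 lateral at guard 2.37
top [0, 1, 3] [ 4.44382e+02 -1.00742e+02  7.90000e+01  2.30000e-01  1.95000e+01] 29.4 tip-tcp 148.05 lateral at guard 0.34
both [ 4.65753e+02 -9.26420e+01  7.62690e+01  1.99000e-01 -4.14200e+00] -17.85 -4.81
```

View pics/f4.png

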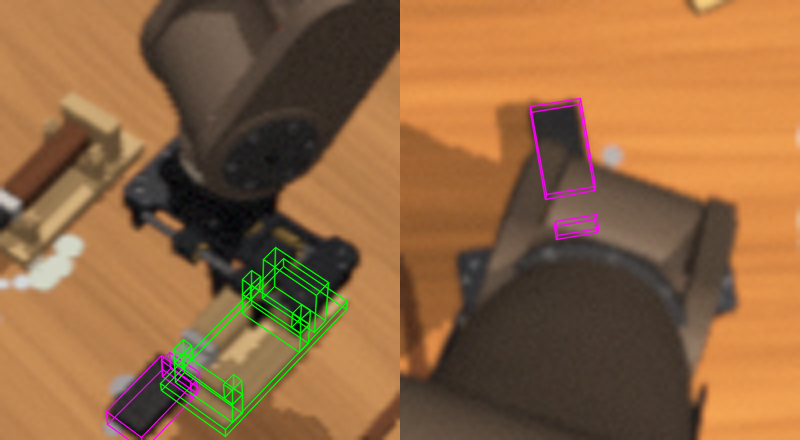

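```bash
cat > f5.py <<'E'
from efit import *
import pickle
ps0,_=pickle.load(open("d0.pkl","rb")); d3=pickle.load(open("d3.pkl","rb"));d4=pickle.load(open("d4.pkl","rb"))
rb=lambda v:rest_boxes()
def multi(ps,n,Bf,v0,fr,jit,N=12):
    rng=np.random.default_rng(0); best=[]
    for i in range(N):
        v=np.array(v0,float); v[fr]+=rng.normal(size=len(fr))*np.array(jit)
        best.append(efit(ps,[n],Bf,v,fr,(1.2,.7)))
    best.sort(key=lambda t:-t[1]); return best
for ps,n in((ps0,"scene"),(d3,"scene"),(ps0,"top")):
    b=multi(ps,n,rb,[444,-94,0,.133],[0,1,3],[4,3,.01])
    print("rest",n,[(v.round(3).tolist(),round(s,2)) for v,s in b[:3]])
def B(v): return [chisel_boxes(v[4])[1],chisel_boxes(v[4])[3]]
for n in("scene","top"):
    b=multi(ps0,n,B,[497,171,0,-.35,19.5],[0,1,3,4],[3,3,.02,2])
    print("chisel",n,[(v.round(3).tolist(),round(s,2)) for v,s in b[:3]])
tcp=np.array([447.4,-90.4,82.8]); yaw=np.pi-3.0; u=np.array([np.cos(yaw),np.sin(yaw),0]); n_=np.array([-u[1],u[0],0])
for g in(16,18,20,22):
  b=multi(d4,"scene",B,[*(tcp-u*5)[:2],79,yaw,g],[0,1],[3,3])
  for v,s in b[:1]: d=v[:3]-tcp; print("d4 scene g",g,round(s,2),"grasp",round(-d@u,2),"lat",round(d@n_,2))
E
python3 f5.py
```

```text
Still running in the background as job /tmp/bash_jobs.1000/44573af800cc (pid 876). You'll get a notice when it ends.
```

Edit , replacing
```

```
with
```

```

```bash
cat /tmp/bash_jobs.1000/44573af800cc/std*; nproc; uptime
```

```text
4
 03:57:35 up 24 min,  0 users,  load average: 1.00, 0.97, 0.71
```

```bash
kill -- -$(cat /tmp/bash_jobs.1000/44573af800cc/pid); sed -i 's/N=12/N=4/' f5.py; export OMP_NUM_THREADS=1 OPENBLAS_NUM_THREADS=1; time timeout 550 python3 -u f5.py
```

```text
rest scene [([437.763, -98.794, 0.0, 0.145], np.float64(30.06)), ([449.138, -93.094, 0.0, 0.134], np.float64(28.99)), ([449.059, -93.058, 0.0, 0.135], np.float64(28.97))]
rest scene [([437.681, -98.854, 0.0, 0.141], np.float64(31.09)), ([448.897, -93.129, 0.0, 0.138], np.float64(30.02)), ([448.896, -93.09, 0.0, 0.141], np.float64(30.02))]
rest top [([442.577, -93.921, 0.0, 0.133], np.float64(28.4)), ([442.593, -93.917, 0.0, 0.132], np.float64(28.4)), ([442.642, -94.001, 0.0, 0.132], np.float64(28.4))]
chisel scene [([494.104, 164.564, 0.0, -0.297, 20.64], np.float64(44.48)), ([493.876, 165.185, 0.0, -0.302, 20.895], np.float64(44.47)), ([493.487, 162.783, 0.0, -0.282, 20.753], np.float64(44.39))]
chisel top [([498.175, 169.043, 0.0, -0.342, 17.045], np.float64(53.74)), ([498.204, 168.867, 0.0, -0.34, 17.028], np.float64(53.74)), ([498.15, 169.029, 0.0, -0.343, 17.252], np.float64(53.73))]
d4 scene g 16 42.5 grasp 1.24 lat 2.78
d4 scene g 18 41.06 grasp 3.05 lat 2.81
d4 scene g 20 39.95 grasp 5.16 lat 2.84
d4 scene g 22 39.31 grasp 7.14 lat 2.88
real	7m33.534s
user	7m26.597s
sys	0m0.744s
```

```bash
cat > ov.py <<'E'
from f6 import *
d3=pickle.load(open("d3.pkl","rb"));d4=pickle.load(open("d4.pkl","rb"))
o=[]
for d,tcp,yaw,win in((d3,[498.7,167.3,101.6],2.7906-np.pi,(275,215,80,70)),(d4,[447.45,-90.4,82.8],np.pi-3,(240,165,80,70))):
    for pit,gx in((0,5),(.13,7.5)):
        M=R.from_euler("ZY",[yaw,pit]).as_matrix(); t=np.array(tcp)+M@np.array([-gx,0,-3.8])
        if pit: t=np.array(tcp)+[0,0,19]+M@np.array([-gx,0,-22.8])
        x,y,w,h=win; im=cropk(d["scene"],x,y,w,h,5); B=chisel_boxes(20)
        wire(corr(d["scene"]),pl([B[0],B[1],B[3]],M,t),im,5,x,y)
        if d is d4: wire(corr(d["scene"]),place(rest_boxes(),442.6,-93.9,0,.133),im,5,x,y,(0,255,0))
        o.append(im[:300])
cv2.imwrite("pics/ov.png",np.vstack([np.hstack(o[:2]),np.hstack(o[2:])]))
E
python3 ov.py
```

```text
(no output)
```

View pics/ov.png

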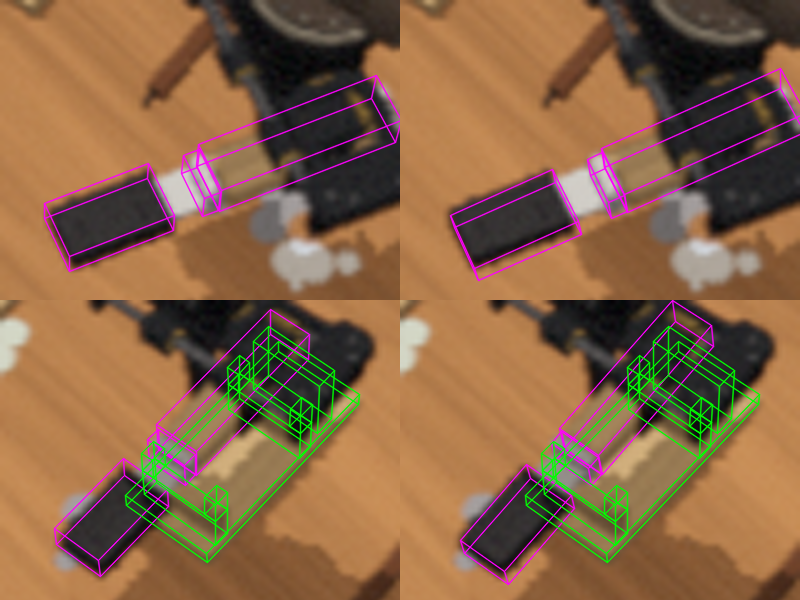

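The overlays suggest the chisel may droop slightly at the nose, and the cameras disagree by a few mm at rest level. I'll shift to my best estimate, stop just above the cheeks, and judge handle against notch in the same picture.

>>> send_rows:
  plan: "-6 -5 0 0 20; 0 0 10 0 20; 0 0 0 0 20; 0 0 0 0 20"

```text
t: 7.1
eef_pos: [454.8, -94.6, 71.5]
tcp_rot: [3.126, -0.008, -3.004]
ft_force: [0.3, -0.5, -2.1]
opening: 0.336
```

Run:
```python
from look import *
ps=shots("d5"); s=env.state(); print(s["eef_pos"],s["tcp_rot"],s["t"],s["ft_force"],s["opening"])
p=ps["scene"]; cv2.imwrite("pics/l5.png",cropk(p,240,160,80,60,10))
cv2.imwrite("pics/l5t.png",cropk(ps["top"],260,150,80,60,8))
```

```text
[454.70368468 -94.55812209  71.6758882 ] [ 3.1261426  -0.00836747 -3.00347221] 7.2 [-0.49006261  0.23036172 -2.46958417] 0.3355707021349203
```

View pics/l5.png

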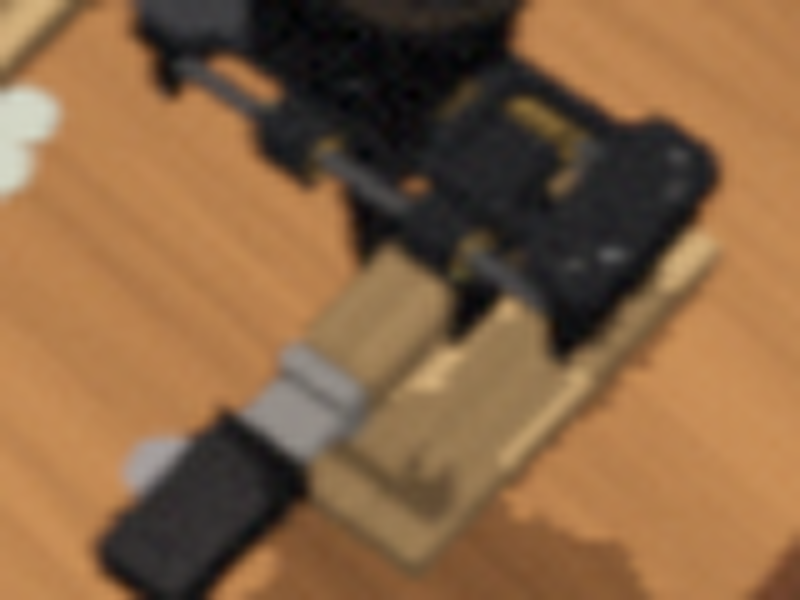

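```bash
cat > f8.py <<'E'
from f6 import *
d={k:pickle.load(open(k+".pkl","rb")) for k in("d3","d4","d5")}
pose={"d3":([498.7,167.3,101.6],2.7906-np.pi),"d4":([447.45,-90.4,82.8],np.pi-3.0),"d5":([454.7,-94.55,71.65],np.pi-3.0035)}
views=[("d3","scene",[1,3]),("d4","scene",[1,3]),("d4","top",[3]),("d5","scene",[1,3]),("d5","top",[3])]
def total(w,G,detail=False):
    bx,by,gx,p3,p4,g,dyaw=w; r=[]
    for i,(k,n,parts) in enumerate(views):
        b=np.array([bx,by]) + (np.array([-4.5,-4.7]) if n=="scene" else 0)   # camera reads true+b
        p=corr(d[k][n],-b)
        tcp,yaw=pose[k]; M=R.from_euler("ZY",[yaw+dyaw,p3 if k=="d3" else p4]).as_matrix()
        t=np.array(tcp)+[0,0,19]+M@np.array([-gx,0,-22.8]); B=chisel_boxes(g)
        r.append(sc(p,G[i],pl([B[j] for j in parts],M,t),M))
    return r if detail else -sum(r)-0.0 + .5*(g<12)*(12-g)+2*max(0,g-22.5)
rng=np.random.default_rng(1)
for fixyaw in(True,False):
  res=[]
  for trial in range(8):
    w=np.array([0,1,6,.05,.05,19,0.])+rng.normal(size=7)*[2,2,1.5,.05,.05,1,0]
    m=list(range(6 if fixyaw else 7))
    for sg in(1.5,.9,.6):
        G=[gradimg(d[k][n],sg) for k,n,_ in views]
        def f(u):
            v=w.copy(); v[m]=u; return total(v,G)
        r=nm(f,w[m],np.array([3,3,3,.06,.06,2,.02])[m]); w[m]=r.x
    res.append((r.fun,w.copy()))
  res.sort(key=lambda t:t[0])
  for fun,w in res[:3]: print(fixyaw,round(fun,2),w.round(3),np.round(total(w,G,True),1))
E
time timeout 550 python3 -u f8.py
```

```text
True -201.52 [ 2.294  1.762 -9.715  0.062  0.082  4.562  0.   ] [50.6 46.7 29.6 48.8 29.5]
True -201.47 [ 3.008  2.011 -9.023  0.053  0.079  4.62   0.   ] [50.6 46.7 29.7 48.8 29.5]
True -201.42 [ 3.207  1.935 -8.831  0.053  0.083  4.588  0.   ] [50.6 46.7 29.6 48.7 29.5]
False -201.18 [ 5.949  1.313 -6.14   0.033  0.09   4.538  0.007] [50.4 46.9 29.5 48.7 29.5]
False -201.09 [ 6.510e+00  1.746e+00 -5.485e+00  2.200e-02  9.000e-02  4.618e+00
  4.000e-03] [50.2 47.  29.5 48.7 29.5]
False -190.96 [9.3700e-01 6.1000e-02 7.8160e+00 6.9000e-02 8.3000e-02 2.2502e+01
 1.2000e-02] [48.2 41.8 29.2 42.4 29.3]
real	1m3.192s
user	1m1.797s
sys	0m0.674s
```

```bash
cat > f9.py <<'E'
src=open("f8.py").read().split("rng=")[0]; exec(src)
rng=np.random.default_rng(1)
for g in(17,19,21):
  res=[]
  for trial in range(4):
    w=np.array([0,1,6,.05,.05,g,0.])+rng.normal(size=7)*[1.5,1.5,1.5,.04,.04,0,0]
    m=[0,1,2,3,4]
    for sg in(1.5,.9,.6):
        G=[gradimg(d[k][n],sg) for k,n,_ in views]
        def f(u):
            v=w.copy(); v[m]=u; return total(v,G)
        r=nm(f,w[m],np.array([3,3,3,.06,.06,2,.02])[m]); w[m]=r.x
    res.append((r.fun,w.copy()))
  res.sort(key=lambda t:t[0])
  for fun,w in res[:2]: print(round(fun,2),w.round(3),np.round(total(w,G,True),1))
b=w
x,y,ww,h=240,160,80,60; im=cropk(d["d5"]["scene"],x,y,ww,h,10)
w=res[0][1]; bb=w[:2]-[4.5,4.7]; p=corr(d["d5"]["scene"],-bb)
tcp,yaw=pose["d5"];M=R.from_euler("ZY",[yaw,w[4]]).as_matrix(); t=np.array(tcp)+[0,0,19]+M@np.array([-w[2],0,-22.8]); B=chisel_boxes(w[5])
wire(p,pl([B[0],B[1],B[3]],M,t),im,10,x,y)
wire(p,place(rest_boxes(),442.6-w[0],-93.9-w[1],0,.135),im,10,x,y,(0,255,0)); cv2.imwrite("pics/f9.png",im)
E
time timeout 550 python3 -u f9.py
```

```text
-185.99 [5.881e+00 2.713e+00 7.040e+00 1.400e-02 7.500e-02 1.700e+01 0.000e+00] [46.4 39.6 29.6 41.  29.4]
-185.98 [5.682e+00 2.735e+00 6.735e+00 1.400e-02 7.700e-02 1.700e+01 0.000e+00] [46.3 39.8 29.6 41.  29.3]
-187.78 [ 2.903  2.017  6.198  0.054  0.083 19.     0.   ] [48.1 40.2 29.4 40.8 29.3]
-187.74 [ 1.644  1.978  5.043  0.063  0.08  19.     0.   ] [48.2 40.2 29.4 40.7 29.3]
-189.22 [-1.545  1.043  4.186  0.097  0.085 21.     0.   ] [48.8 40.7 29.1 41.5 29.2]
-189.11 [-0.463  1.35   5.157  0.083  0.082 21.     0.   ] [48.6 40.6 29.2 41.4 29.3]
real	0m31.084s
user	0m30.061s
sys	0m0.613s
```

View pics/f9.png

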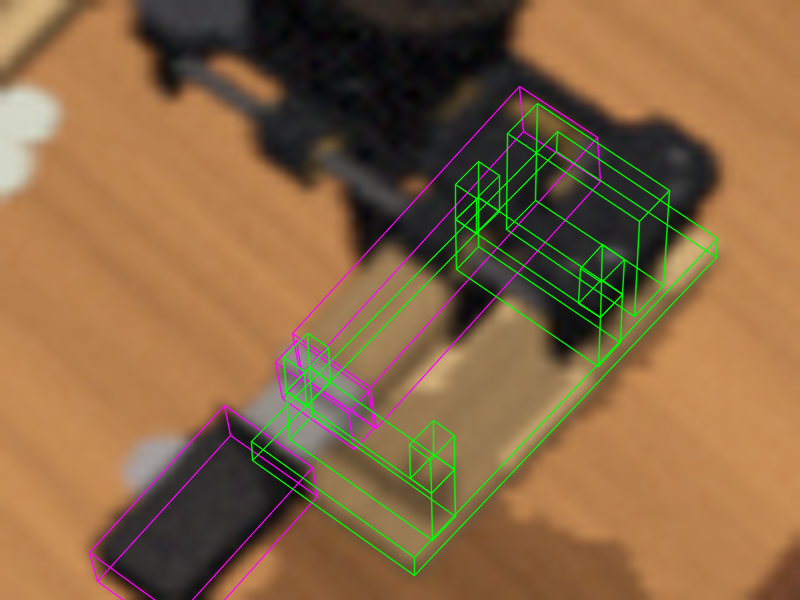

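View pics/l5t.png

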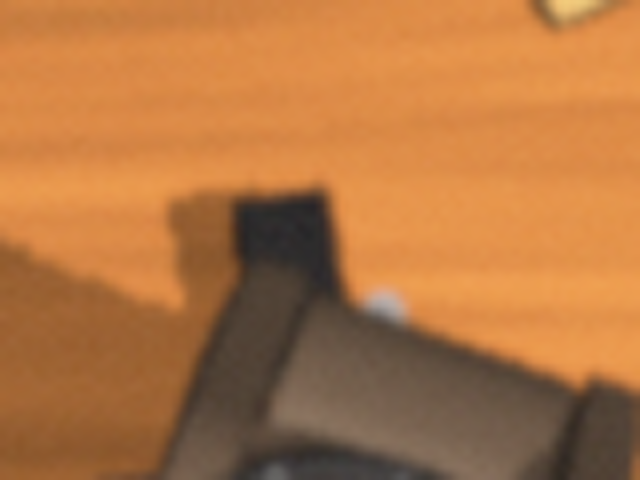

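Relative fits put the handle on the notch line within about 1 mm, with its butt roughly 5–10 mm clear of the stop. Shifting 2 mm nearer the stop, then lowering in stages while watching the force.

>>> send_rows:
  plan: "2 0 8 0 20; 0 0 8 0 20; 0 0 0 0 20; 0 0 0 0 20"

```text
t: 7.6
eef_pos: [452.1, -94.6, 54.3]
tcp_rot: [3.126, -0.008, -3.004]
ft_force: [0.3, -0.3, -2.0]
opening: 0.336
```

>>> send_rows:
  plan: "0 0 6 0 20; 0 0 0 0 20; 0 0 0 0 20"

```text
t: 7.9
eef_pos: [452.2, -94.6, 47.8]
tcp_rot: [3.126, -0.008, -3.004]
ft_force: [-0.3, 0.2, -2.5]
opening: 0.335
```

>>> send_rows:
  plan: "0 0 5 0 20; 0 0 0 0 20; 0 0 0 0 20"

```text
t: 8.2
eef_pos: [452.2, -94.5, 42.5]
tcp_rot: [3.126, -0.008, -3.004]
ft_force: [0.8, 0.2, -2.8]
opening: 0.334
```

>>> send_rows:
  plan: "0 0 4 0 20; 0 0 0 0 20; 0 0 0 0 20"

```text
t: 8.5
eef_pos: [452.3, -94.5, 38.2]
tcp_rot: [3.126, -0.008, -3.004]
ft_force: [0.1, -0.1, -2.2]
opening: 0.335
```

>>> send_rows:
  plan: "0 0 3 0 20; 0 0 0 0 20; 0 0 0 0 20"

```text
t: 8.8
eef_pos: [452.4, -94.5, 35.2]
tcp_rot: [3.127, -0.007, -3.004]
ft_force: [0.2, -0.4, -1.3]
opening: 0.338
```

>>> send_rows:
  plan: "0 0 2 0 20; 0 0 0 0 20; 0 0 0 0 20"

```text
t: 9.1
eef_pos: [452.3, -94.5, 33.9]
tcp_rot: [3.127, -0.007, -3.004]
ft_force: [-0.5, -0.5, -2.8]
opening: 0.337
```

Run:
```python
from look import *
ps=shots("d6"); s=env.state(); print(s["eef_pos"],s["tcp_rot"],s["t"],s["ft_force"],s["opening"])
p=ps["scene"]; cv2.imwrite("pics/l6.png",cropk(p,240,160,80,60,10))
```

```text
[452.28520905 -94.55979615  33.80030564] [ 3.12712162 -0.00682388 -3.00387186] 9.2 [-0.41083958 -0.86713422 -1.24187653] 0.33154608623498527
```

View pics/l6.png

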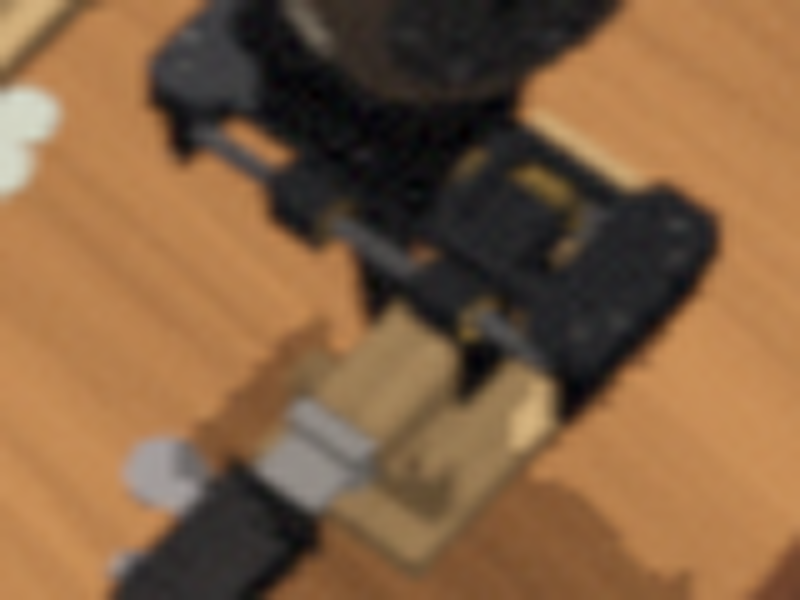

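>>> send_rows:
  plan: "0 0 1.5 0 20; 0 0 0 0 20; 0 0 0 0 20"

```text
t: 9.5
eef_pos: [452.5, -94.5, 33.9]
tcp_rot: [3.128, -0.005, -3.004]
ft_force: [0.1, 0.1, -2.9]
opening: 0.333
```

>>> send_rows:
  plan: "0 0 2 0 20; 0 0 0 0 20; 0 0 0 0 20"

```text
t: 9.8
eef_pos: [452.9, -94.5, 33.2]
tcp_rot: [3.129, -0.004, -3.003]
ft_force: [0.3, -0.4, -2.7]
opening: 0.334
```

Run:
```python
from cell import env
s=env.state(); print({k:(v.round(3) if hasattr(v,'round') else v) for k,v in s.items()})
```

```text
{'t': 9.8, 'joints': array([-0.354,  0.566,  2.112,  0.021,  0.473, -2.082]), 'qvel': array([-0.001, -0.   , -0.001, -0.001, -0.   ,  0.001]), 'tau': array([ 3.0000e-02, -5.2795e+01, -1.1273e+01, -5.0000e-03,  8.5000e-02,
        1.0000e-03]), 'eef_pos': array([452.933, -94.518,  33.16 ]), 'tcp_rot': array([ 3.129, -0.004, -3.003]), 'ft_force': array([ 0.334, -0.382, -2.661]), 'moment': array([0.016, 0.115, 0.005]), 'opening': 0.3344221570139987}
```

>>> send_rows:
  plan: "0 0 3 0 20; 0 0 0 0 20; 0 0 0 0 20"

```text
t: 10.1
eef_pos: [453.6, -94.4, 31.5]
tcp_rot: [3.13, -0.002, -3.003]
ft_force: [-0.1, 0.6, -2.9]
opening: 0.335
```

Run:
```python
from look import *
F=[]
for i in range(6):
    ps=shots("d7"); s=env.state(); F.append(np.r_[s["ft_force"],s["moment"]])
F=np.array(F); print(F.mean(0).round(3),F.std(0).round(2)); print(s["eef_pos"],s["tcp_rot"],s["t"])
p=ps["scene"]; cv2.imwrite("pics/l7.png",cropk(p,240,160,80,60,10))
```

```text
[ 0.231  0.207 -1.754  0.037  0.047  0.   ] [0.43 0.57 1.18 0.05 0.05 0.02]
[453.47207654 -94.40087735  31.5553342 ] [ 3.12942277e+00 -1.76782753e-03 -3.00344556e+00] 10.7
```

View pics/l7.png

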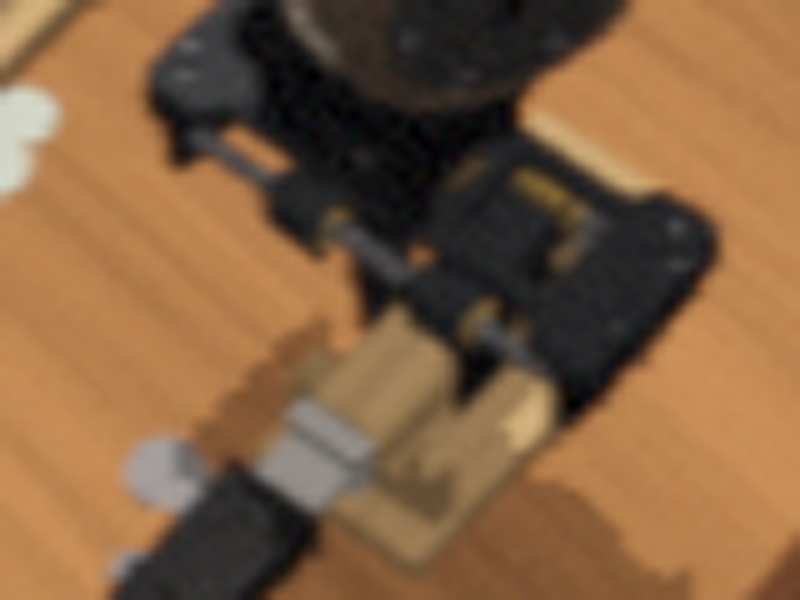

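The chisel picture did not change between TCP z 33.8 and 31.5 and the vertical load has fallen, so the handle is supported by the rest, sitting between the cheeks (collar at crop 320,450, past the front cross-piece) with the guard still off. Releasing.

>>> send_rows:
  plan: "0 0 0 0 95; 0 0 0 0 95; 0 0 0 0 95; 0 0 0 0 95; 0 0 0 0 95; 0 0 0 0 95; 0 0 0 0 95; 0 0 0 0 95"

```text
t: 11.5
eef_pos: [453.8, -94.6, 31.9]
tcp_rot: [3.13, -0.001, -3.004]
ft_force: [-0.5, -0.2, 0.2]
opening: 0.951
```

Run:
```python
from look import *
ps=shots("d8"); s=env.state(); print(s["eef_pos"],s["tcp_rot"],s["t"],s["opening"],s["ft_force"])
p=ps["scene"]; cv2.imwrite("pics/l8.png",cropk(p,240,160,80,60,10))
```

```text
[453.821759   -94.57093672  31.92558408] [ 3.12997414e+00 -7.93560561e-04 -3.00352214e+00] 11.6 0.9865856529195141 [ 0.36956712 -0.86019723 -0.12621774]
```

View pics/l8.png

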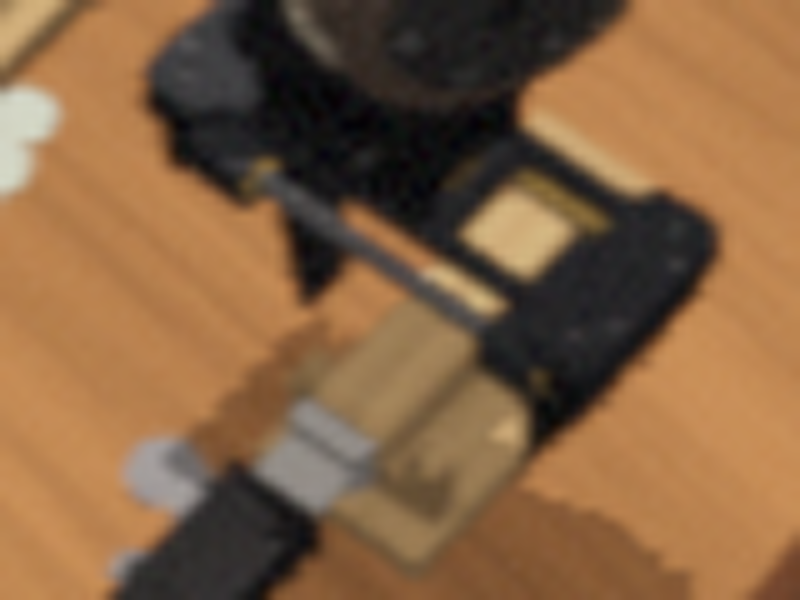

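>>> send_rows:
  plan: "0 0 -30 0 95; 0 0 -40 0 95; 0 0 -40 0 95; 0 0 0 0 95; -38 0 0 0 95; -38 0 0 0 95; -38 0 0 0 95; 0 0 0 0 95"

```text
t: 12.4
eef_pos: [569.6, -79.6, 144.3]
tcp_rot: [3.129, -0.002, -3.005]
ft_force: [-1.2, -0.3, -0.6]
opening: 1.0
```

Run:
```python
from look import *
ps=shots("d9"); s=env.state(); print(s["eef_pos"],s["tcp_rot"],s["t"],s["opening"],s["ft_force"])
cv2.imwrite("pics/l9.png",np.hstack([cropk(ps["scene"],230,150,80,100,5),cropk(ps["top"],260,150,80,100,5)]))
```

```text
[566.11031657 -79.62801606 143.94467174] [ 3.12799058 -0.00546412 -3.00550314] 12.5 0.9986316002078028 [-0.49632257  0.10645684  0.44767427]
```

View pics/l9.png

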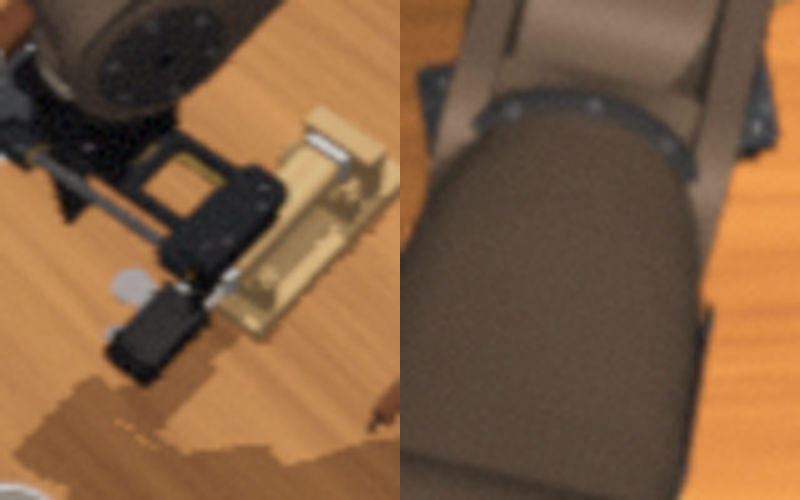

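```bash
cat > f10.py <<'E'
from f6 import *
import sys
def restfit(p,v0,parts=[0,1,3],m=[0,1,2,3],rest=(437.7,-98.8,.142)):
    # params: gap, lat, dyaw, g  in rest frame of scene camera (uncorrected)
    w=np.array(v0,float)
    for sg in(1.5,.9,.6):
        G=gradimg(p,sg)
        def f(u):
            v=w.copy(); v[m]=u
            Mr=R.from_euler("z",rest[2]).as_matrix(); M=R.from_euler("z",rest[2]+v[2]).as_matrix()
            t=np.array([rest[0],rest[1],0])+Mr@np.array([v[0],v[1],30]); B=chisel_boxes(v[3])
            return -sc(p,G,pl([B[i] for i in parts],M,t),M)
        r=nm(f,w[m],np.array([3,2,.03,3])[m]); w[m]=r.x
    Mr=R.from_euler("z",rest[2]).as_matrix(); M=R.from_euler("z",rest[2]+w[2]).as_matrix()
    return w,-r.fun,M,np.array([rest[0],rest[1],0])+Mr@np.array([w[0],w[1],30])
if __name__=="__main__":
    tag,x,y,ww,h=sys.argv[1],*map(int,sys.argv[2:6])
    p=pickle.load(open(tag+".pkl","rb"))["scene"]
    for g in(14,17,20,22):
        w,s,M,t=restfit(p,[5,0,0,g]); print(w.round(3),round(s,2))
        w2,s2,_,_=restfit(p,[5,0,0,g],m=[0,1,3]); print("  yaw0",w2.round(3),round(s2,2))
        if g==20: W=(w2,_,_)
    w,s,M,t=restfit(p,[5,0,0,20],m=[0,1,3])
    im=cropk(p,x,y,ww,h,8); B=chisel_boxes(w[3]); wire(p,pl([B[0],B[1],B[3]],M,t),im,8,x,y); wire(p,place(rest_boxes(),437.7,-98.8,0,.142),im,8,x,y,(0,255,0)); cv2.imwrite(f"pics/r_{tag}.png",im)
E
python3 f10.py d9 245 165 70 70
```

```text
[ 31.895 -17.638   0.18   -8.754] 36.74
  yaw0 [ 4.871 -1.934  0.    22.693] 31.38
[ 31.895 -17.976   0.187  -8.79 ] 36.74
  yaw0 [ 4.829 -1.956  0.    22.752] 31.38
[ 32.006 -17.498   0.179  -3.155] 36.58
  yaw0 [ 4.931 -2.011  0.    22.408] 31.35
[19.599 -9.129  0.063  8.25 ] 34.44
  yaw0 [ 4.627 -1.995  0.    23.034] 31.36
```

View pics/r_d9.png

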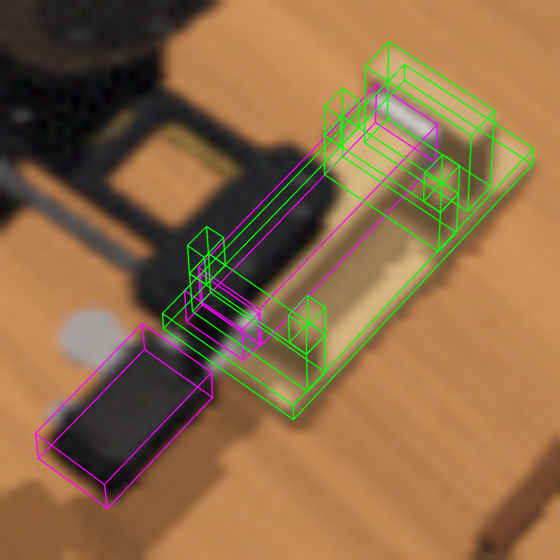

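The picture shows the chisel lying in the rest (white butt cap at crop 330,145, just short of the stop), the guard (155,335) still off, and the gripper above it. Now descending to the guard.

>>> send_rows:
  plan: "0 1 40 0 95; 0 0 40 0 95; 0 0 25 0 95; 0 0 0 0 95; 0 0 0 0 95"

```text
t: 13.0
eef_pos: [560.9, -77.8, 36.3]
tcp_rot: [3.128, -0.007, -3.007]
ft_force: [0.0, 0.5, -0.2]
opening: 1.0
```

>>> send_rows:
  plan: "-7 0 6 0 95; 0 0 6 0 95; 0 0 0 0 95; 0 0 0 0 95"

```text
t: 13.4
eef_pos: [569.5, -77.2, 27.2]
tcp_rot: [3.13, -0.002, -3.007]
ft_force: [0.7, 0.1, -0.1]
opening: 0.996
```

Run:
```python
from look import *
ps=shots("d10"); s=env.state(); print(s["eef_pos"],s["tcp_rot"],s["t"],s["opening"],s["ft_force"])
cv2.imwrite("pics/l10.png",np.hstack([cropk(ps["scene"],230,150,80,100,6),cropk(ps["top"],270,150,50,100,6)]))
```

```text
[569.32238486 -77.24593359  27.11169654] [ 3.12952639e+00 -2.30260603e-03 -3.00721606e+00] 13.5 0.9983924684193003 [0.77810004 0.55422022 0.11182182]
```

View pics/l10.png

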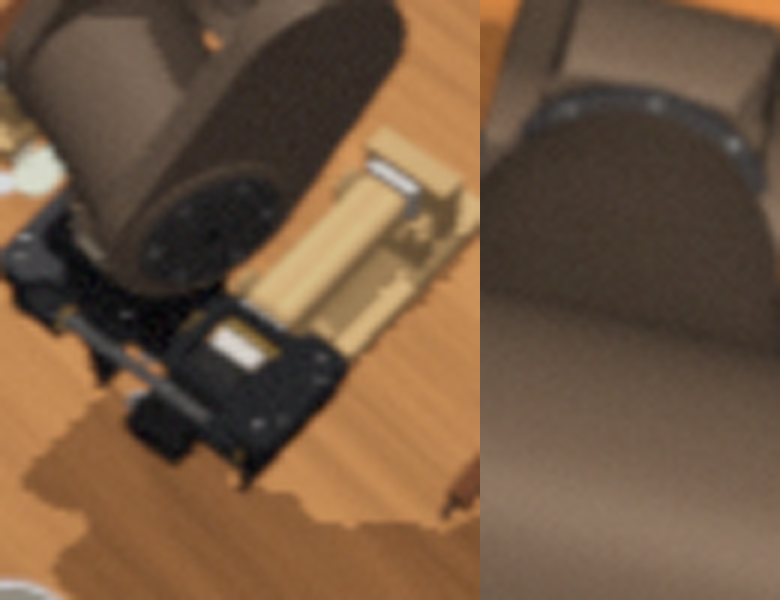

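Pads straddle the guard: its tip shows past the fingers at crop (160,430) and bare blade shows through the gripper at (240,345). The handle lies in both notches. Closing.

>>> send_rows:
  plan: "0 0 2 0 24; 0 0 0 0 24; 0 0 0 0 24; 0 0 0 0 24; 0 0 0 0 24; 0 0 0 0 24; 0 0 0 0 24; 0 0 0 0 24"

```text
t: 14.3
eef_pos: [569.4, -77.2, 25.5]
tcp_rot: [3.13, -0.002, -3.007]
ft_force: [0.8, -0.6, -0.2]
opening: 0.383
```

>>> send_rows:
  plan: "0 0 0 0 24; 0 0 0 0 24; 0 0 0 0 24; 0 0 0 0 24"

```text
t: 14.7
eef_pos: [569.4, -77.3, 25.5]
tcp_rot: [3.13, -0.002, -3.007]
ft_force: [0.2, -0.1, 0.6]
opening: 0.376
```

>>> send_rows:
  plan: "5 0 0 0 24; 0 0 0 0 24; 0 0 0 0 24"

```text
t: 15.0
eef_pos: [564.1, -78.1, 25.5]
tcp_rot: [3.13, -0.001, -3.007]
ft_force: [1.2, 0.3, 0.3]
opening: 0.379
```

>>> send_rows:
  plan: "5 0 0 0 24; 0 0 0 0 24; 0 0 0 0 24"

```text
t: 15.3
eef_pos: [558.6, -78.8, 25.5]
tcp_rot: [3.13, -0.001, -3.007]
ft_force: [1.4, 0.9, -1.5]
opening: 0.376
```

>>> send_rows:
  plan: "4 0 0 0 24; 0 0 0 0 24; 0 0 0 0 24"

```text
t: 15.6
eef_pos: [554.9, -79.6, 25.6]
tcp_rot: [3.131, -0.0, -3.007]
ft_force: [2.4, -1.0, -1.5]
opening: 0.378
```

>>> send_rows:
  plan: "4 0 0 0 24; 0 0 0 0 24; 0 0 0 0 24"

```text
t: 15.9
eef_pos: [550.8, -80.2, 25.6]
tcp_rot: [3.131, -0.0, -3.007]
ft_force: [-0.3, -0.0, -0.7]
opening: 0.382
```

>>> send_rows:
  plan: "3 0 0 0 24; 0 0 0 0 24; 0 0 0 0 24"

```text
t: 16.2
eef_pos: [547.0, -80.3, 25.4]
tcp_rot: [3.13, -0.001, -3.007]
ft_force: [0.2, -0.8, -0.8]
opening: 0.378
```

Run:
```python
from look import *
F=[]
for i in range(4):
    ps=shots("d11"); s=env.state(); F.append(s["ft_force"])
print(np.mean(F,0).round(2)); print(s["eef_pos"],s["tcp_rot"],s["t"],s["opening"])
cv2.imwrite("pics/l11.png",cropk(ps["scene"],240,150,80,75,8)); cv2.imwrite("pics/l11o.png",cropk(pickle.load(open("d10.pkl","rb"))["scene"],240,150,80,75,8))
```

```text
[-1.24 -0.31  0.43]
[547.00139909 -80.32541956  25.43604936] [ 3.12989709e+00 -1.53793431e-03 -3.00695588e+00] 16.6 0.37733185185315377
```

View pics/l11.png

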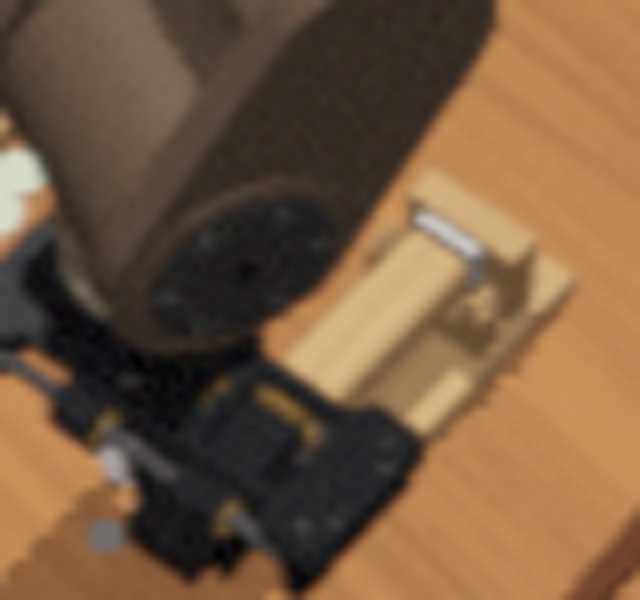

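View pics/l11o.png

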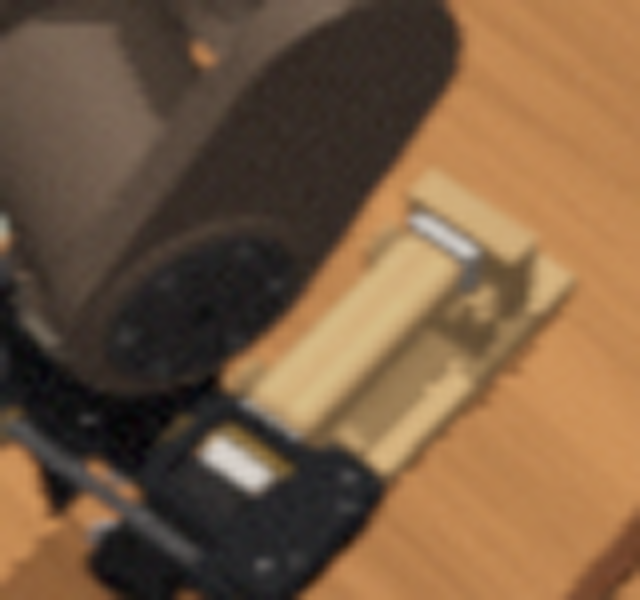

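The butt moved about 2 mm up to the stop (crop 445,232) and the guard has slid some 20 mm. The small negative force suggests the detent is pulling the guard in. Pressing further to confirm a hard stop.

>>> send_rows:
  plan: "3 0 0 0 24; 0 0 0 0 24"

```text
t: 16.8
eef_pos: [546.4, -81.1, 26.0]
tcp_rot: [3.132, 0.004, -3.008]
ft_force: [-0.6, -0.2, -1.7]
opening: 0.377
```

>>> send_rows:
  plan: "3 0 0 0 24; 0 0 0 0 24"

```text
t: 17.0
eef_pos: [546.7, -81.9, 26.7]
tcp_rot: [3.134, 0.012, -3.009]
ft_force: [-1.2, 0.2, -0.3]
opening: 0.377
```

>>> send_rows:
  plan: "2 0 0 0 24"

```text
t: 17.1
eef_pos: [546.5, -82.4, 27.1]
tcp_rot: [3.136, 0.016, -3.009]
ft_force: [14.3, 2.2, -0.8]
opening: 0.381
```

A held push gives 14 N with no travel, above the 7 N hump, after 23 mm in total (about 2 mm gap plus about 20 mm of guard). Releasing and lifting clear.

>>> send_rows:
  plan: "0 0 0 0 24; 0 0 0 0 95; 0 0 0 0 95; 0 0 0 0 95; 0 0 0 0 95; 0 0 0 0 95; 0 0 0 0 95; 0 0 0 0 95"

```text
t: 17.9
eef_pos: [545.1, -82.3, 26.8]
tcp_rot: [3.135, 0.014, -3.009]
ft_force: [0.2, 0.2, -0.1]
opening: 0.909
```

>>> send_rows:
  plan: "0 0 0 0 95; 0 0 -35 0 95; 0 0 -40 0 95; 0 0 -40 0 95; 0 0 -40 0 95; 0 45 0 0 95; 0 45 0 0 95; 0 45 0 0 95"

```text
t: 18.7
eef_pos: [525.9, 49.2, 189.2]
tcp_rot: [3.134, 0.015, -3.017]
ft_force: [1.5, -0.2, -0.1]
opening: 0.997
```

>>> send_rows:
  plan: "0 45 0 0 95; 0 45 0 0 95; 0 45 0 0 95; 0 45 0 0 95; 0 45 0 0 95; 0 0 0 0 95"

```text
t: 19.3
eef_pos: [494.2, 285.4, 192.0]
tcp_rot: [3.134, 0.017, -3.014]
ft_force: [-0.8, -0.2, -0.7]
opening: 1.0
```

Run:
```python
from look import *
ps=shots("d12"); s=env.state(); print(s["eef_pos"],s["tcp_rot"],s["t"],s["opening"],s["ft_force"])
cv2.imwrite("pics/l12.png",np.hstack([cropk(ps["scene"],235,155,80,90,5),cropk(ps["top"],265,165,80,90,5)]))
cv2.imwrite("pics/l12a.png",ps["scene"][:,:,::-1])
```

```text
[494.748011   281.97101415 191.8067224 ] [ 3.13461664  0.01660529 -3.01552363] 19.4 1.0000848905600805 [ 0.32120694 -0.6713495  -0.39943889]Traceback (most recent call last):
  File "<stdin>", line 4, in <module>
KeyError: (slice(None, None, None), slice(None, None, None), slice(None, None, -1))
```

View pics/l12.png

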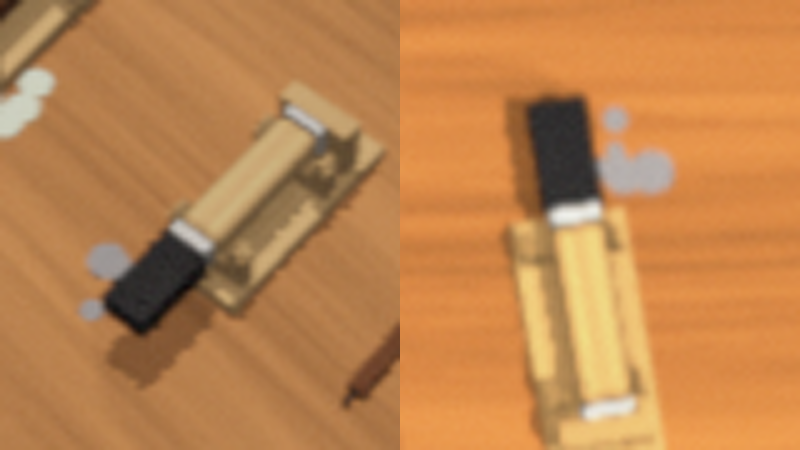

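```bash
cat > f12.py <<'E'
from f10 import *
ps=pickle.load(open("d12.pkl","rb")); o=[]
def rf(p,v0):
    w=np.array(v0,float)
    for sg in(1.5,.9,.6):
        G=gradimg(p,sg)
        def f(u):
            M=R.from_euler("z",u[2]).as_matrix(); return -sc(p,G,pl(rest_boxes(),M,[u[0],u[1],0]),M)
        r=nm(f,w,[4,3,.03]); w=r.x
    return w,-r.fun
for n,rs in(("scene",[[437.7,-98.8,.14],[445,-95,.14]]),("top",[[442.6,-93.9,.133]])):
    p=ps[n]
    c=[rf(p,r) for r in rs]+([rf(pickle.load(open("d0.pkl","rb"))[0][n],r) for r in rs])
    for a,s in c: print(n,"rest",a.round(3),round(s,2))
    rest=c[len(rs)][0]
    for g in(0,3,8):
        w,s,M,t=restfit(p,[1,0,0,g],rest=rest); print(n,"gap lat dyaw g",w.round(3),round(s,2))
    w,s,M,t=restfit(p,[1,0,0,2],rest=rest)
    x,y=((235,155) if n=="scene" else (265,165)); im=cropk(p,x,y,80,95,5)
    im0=im.copy(); B=chisel_boxes(w[3]); wire(p,pl([B[0],B[1],B[3]],M,t),im,5,x,y); wire(p,place(rest_boxes(),rest[0],rest[1],0,rest[2]),im,5,x,y,(0,255,0)); o+=[im]
cv2.imwrite("pics/f12.png",np.hstack(o))
cv2.imwrite("pics/l12a.png",ps["top"]["image"][:,:,::-1])
cv2.imwrite("pics/z12.png",np.hstack([cropk(ps["scene"],262,165,60,60,13)[:, :400],cropk(ps["top"],285,195,30,60,13)[:,:390]])[:590])
E
python3 f12.py
```

```text
scene rest [ 4.3876e+02 -9.4883e+01  1.4000e-01] 24.96
scene rest [ 4.52944e+02 -9.53740e+01  7.40000e-02] 23.12
scene rest [ 4.37557e+02 -9.87470e+01  1.45000e-01] 31.13
scene rest [ 4.49646e+02 -9.66140e+01  9.00000e-02] 29.53
scene gap lat dyaw g [ 3.345  1.591 -0.041  1.565] 41.85
scene gap lat dyaw g [ 3.229  1.461 -0.04   1.402] 41.85
scene gap lat dyaw g [ 3.152  1.552 -0.039  1.84 ] 41.88
top rest [ 4.4365e+02 -9.3649e+01  1.3600e-01] 28.76
top rest [ 4.42559e+02 -9.39940e+01  1.30000e-01] 29.83
top gap lat dyaw g [ 0.593 -4.22   0.036 -0.587] 49.03
top gap lat dyaw g [ 0.681 -4.22   0.038 -0.433] 49.02
top gap lat dyaw g [ 0.766 -4.331  0.037 -0.766] 49.0
```

View pics/f12.png

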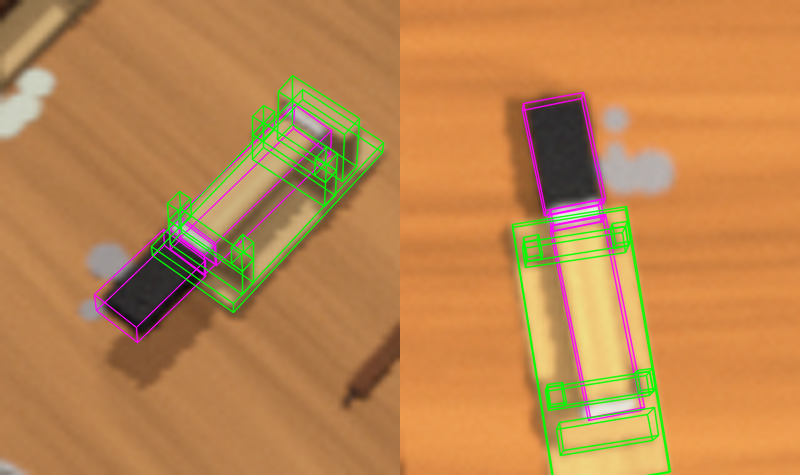

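View pics/l12a.png

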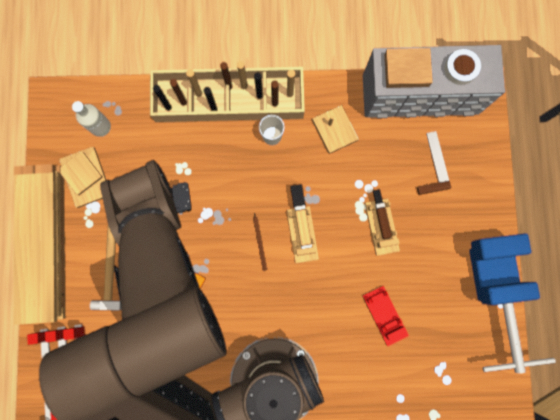

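View pics/z12.png

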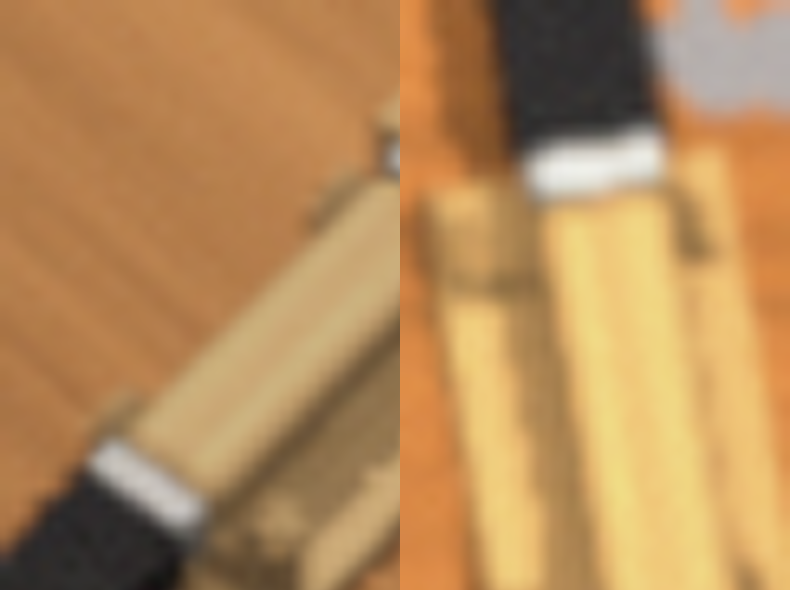

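Run:
```python
from look import *
ps=pickle.load(open("d12.pkl","rb"))
cv2.imwrite("pics/z13.png",np.hstack([cropk(ps["scene"],280,162,38,48,10),cropk(ps["top"],288,215,34,48,10)]))
```

```text
(no output)
```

View pics/z13.png

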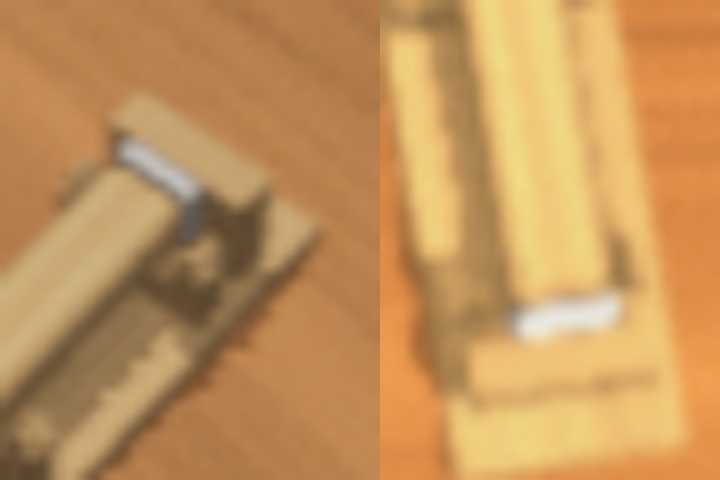

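The white collar band between guard and handle is only about 10 mm (top crop 595,165), so the guard is home. The butt cap (top crop 567,318) meets the stop face with no visible gap and is centred within 2 mm. Handing in.

Run:
```python
from cell import env, job_done
print(job_done()); print(env.state()["t"])
```

```text
the job is handed in; nothing more can be done
None
the job is handed in; nothing more can be done
```

The large chisel is lying right way up in the empty rest, with its guard pressed home and its butt against the end stop. I handed the job in at about 19.4 s. I set it down and let go with the guard still off (about 20 mm by the fits), then gripped the guard and pressed.

**Last checks that agreed**
- **Guard:** it stopped dead at about 14 N, well above the 7 N hump. In the last pictures only the collar shows between guard and handle; fits put the guard within about 1.5 mm of home.
- **Butt:** both pictures show the cap against the stop with no visible gap. The top-view fit gave 0.6 mm.
- **Seating:** measured by eye in the top picture, the handle is about 1.5–2 mm off the rest's centre line, inside the 3 mm play.
- **Surroundings:** the arm is clear at z of about 190 mm. The small chisel, cup and red rest look undisturbed. The orange look-alike is hidden under the arm in the last top picture, but nothing went near it after the first grasp.

**Checks that disagreed**
- The scene and top cameras differ by roughly 5 mm at bench height. The scene-view fit gave a 3 mm butt gap and a different sideways offset.
- The top-view fit gave a sideways offset of 4 mm, more than the notch allows. I trusted the direct comparison in the top picture instead.
- The chisel's nose seemed to droop slightly while carried; it sat level once in the rest.

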